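Load the spectrometer's carrier dock and dial its preset

TASK

Get the spectrometer ready for its next run: press every green-handled sample carrier, ears in the slots between the spring clips, into a free bay of the loading dock until it sits flat on the bay's floor, lay every red-handled (rejected) carrier flat on the floor of the red tray, side by side rather than stacked, and set the two preset thumbwheels to 4 on the left and 2 on the right as seen from the robot, each digit squarely uppermost. Any order and any bay will do; leave the little amber jar and the spatula where they are.

Things in the scene. Friction and masses are not known exactly. Their poses are not given: they have to be found in the camera images.
- green1_c (a point): green sample carrier: metal plate 80 x 50 x 8 mm with an ear 15 long, 20 wide, 8 thick amid each short side (110 mm over the ears), 150 g. On it stands a green plastic grip rib 46 mm long (along x), 16 thick (y), 34 tall: 42 mm in all. Point: its centre, 21 mm above its underside; x along the ears, z up; same under a half turn. May be absent (None).
- green2_c (a point): green sample carrier: metal plate 80 x 50 x 8 mm with an ear 15 long, 20 wide, 8 thick amid each short side (110 mm over the ears), 150 g. On it stands a green plastic grip rib 46 mm long (along x), 16 thick (y), 34 tall: 42 mm in all. Point: its centre, 21 mm above its underside; x along the ears, z up; same under a half turn. May be absent (None).
- green3_c (a point): green sample carrier: metal plate 80 x 50 x 8 mm with an ear 15 long, 20 wide, 8 thick amid each short side (110 mm over the ears), 150 g. On it stands a green plastic grip rib 46 mm long (along x), 16 thick (y), 34 tall: 42 mm in all. Point: its centre, 21 mm above its underside; x along the ears, z up; same under a half turn. May be absent (None).
- red1_c (a point): red sample carrier: metal plate 80 x 50 x 8 mm with an ear 15 long, 20 wide, 8 thick amid each short side (110 mm over the ears), 150 g. On it stands a red plastic grip rib 46 mm long (along x), 16 thick (y), 34 tall: 42 mm in all. Point: its centre, 21 mm above its underside; x along the ears, z up; same under a half turn. May be absent (None).
- red2_c (a point): red sample carrier: metal plate 80 x 50 x 8 mm with an ear 15 long, 20 wide, 8 thick amid each short side (110 mm over the ears), 150 g. On it stands a red plastic grip rib 46 mm long (along x), 16 thick (y), 34 tall: 42 mm in all. Point: its centre, 21 mm above its underside; x along the ears, z up; same under a half turn. May be absent (None).
- bay1 (a point): bay 1 of the dock: the point is the centre of the bay's floor, 12 mm above the table; x along the slots, y across, z up. A carrier goes straight down, ears into the two slots (43 to 60 mm each side of the point in x). Seated, its whole underside lies on this floor, its centre 21 mm above the point. Its body has 3 mm of play each way in x.
- bay2 (a point): bay 2 of the dock: the point is the centre of the bay's floor, 12 mm above the table; x along the slots, y across, z up. A carrier goes straight down, ears into the two slots (43 to 60 mm each side of the point in x). Seated, its whole underside lies on this floor, its centre 21 mm above the point. Its body has 3 mm of play each way in x.
- bay3 (a point): bay 3 of the dock: the point is the centre of the bay's floor, 12 mm above the table; x along the slots, y across, z up. A carrier goes straight down, ears into the two slots (43 to 60 mm each side of the point in x). Seated, its whole underside lies on this floor, its centre 21 mm above the point. Its body has 3 mm of play each way in x.
- dock: loading dock, fixed: grey slab 150 x 245 x 12 mm, green edges; origin under its centre. Three bays 78 mm apart in y. White slot walls 24 mm tall above the floor, 26 mm apart, each slot lined with two copper spring clips that lean in to 17 mm apart, 4 mm above the floor. Pressing a carrier home takes about 6 to 15 N; its weight alone does not do it.
- preset: preset switch bank, fixed: grey housing 170 (x) x 130 (y) mm, origin under its centre, walls 100 mm tall beside and between the wheels with orange index marks to 112 mm at the wheels' tops. Two thumbwheels side by side, 56 mm apart centre to centre, stick out above to 150 mm.
- tray_in (a point): centre of the inner floor (5 mm above the table) of the red reject tray, an open box fixed to the table, 150 mm (x) x 210 mm (y) outside, 30 mm tall, walls 5 mm. Room for two carriers side by side, ribs along x.
- wheel_left_axis (a point): centre of the left thumbwheel (left is +y, seen from the robot), on its axis, 80 mm above the table; x across the axis, away from the robot, y along it. White hexagonal drum 34 mm wide, facets 40 mm from the axis, corners 46, a black digit 0 to 5 on each facet; at each corner a blue fin 6 mm thick reaching 70 mm from the axis. The digit facing straight up is set.
- wheel_left (a joint): angle of the left thumbwheel, rad: 0 with digit 0 straight up, each next digit 1.0472 more, stops at 0 and 5.236 (digit 5). Grows as the wheel's top moves along +x of its axis point (away from the robot). At q the fins stand at q + 0.5236 + k 1.0472 from straight up, counted towards +x. Pushing a fin takes about 2 N; no clicks, it stays where left.
- wheel_right_axis (a point): centre of the right thumbwheel (left is +y, seen from the robot), on its axis, 80 mm above the table; x across the axis, away from the robot, y along it. White hexagonal drum 34 mm wide, facets 40 mm from the axis, corners 46, a black digit 0 to 5 on each facet; at each corner a blue fin 6 mm thick reaching 70 mm from the axis. The digit facing straight up is set.
- wheel_right (a joint): angle of the right thumbwheel, rad: 0 with digit 0 straight up, each next digit 1.0472 more, stops at 0 and 5.236 (digit 5). Grows as the wheel's top moves along +x of its axis point (away from the robot). At q the fins stand at q + 0.5236 + k 1.0472 from straight up, counted towards +x. Pushing a fin takes about 2 N; no clicks, it stays where left.
- jar: small amber jar with white cap, 36 mm wide, 48 mm tall, standing among the carriers; origin under its centre; leave alone.
- spatula: lab spatula 170 mm long lying flat on the right; leave alone.
There are look-alikes about, which are no part of the job. What is shaped like the part that bears green1_c but pink or purple is not meant.

How it is judged:
By the outcome, as a careful person would: the job done as asked, in the order asked, and still so for the second after the job is handed in, with the robot touching nothing.
Of green1, green2, green3, red1, red2 only 4 to 5 are there at a start; the rules pass over those that are not, and their reading is None.
At some moment in a run one of green1, green2, green3, red1, red2 may be knocked a few centimetres aside while the robot is not near it.
Once in a run the grip may slacken for a moment while it holds something.
It also fails if it takes over 200 s, if anything falls off the work surface, if the arm or the gripper's body presses on something with over 40 N, if the wrist force passes 120 N, or if a joint passes its speed limit or range.

ROBOT

A 6-joint arm with a two-finger parallel gripper is mounted at the origin on the work surface. World frame = base frame: x ahead of the robot, y to its left, z up, the work surface at z = 0. Lengths are in m, angles in rad, forces in N, time in s.
With the tool pointing down it reaches from about 0.4 to 0.825 m from the base axis. Payload 7 kg.
Tool frame: the origin (TCP) lies between the finger pads; the fingertips stand 25 mm ahead of it and the grasp point (between the pads) lies 6 mm ahead of it (arm.tip_extent is the z of the fingertips in the tool frame, in m); z points along the fingers, x is the direction in which the jaws open and shut, and the axes are right-handed (so a half turn about z gives the same grasp; the last joint's range is limited). The gripper opens to 88 mm and grips with 3 to 60 N. Pads are 19 mm wide; open, the fingers measure 130 mm over their backs; the gripper's body (78 mm by 193 mm) begins 47 mm behind the grasp point.
Start: joints at [1.532, 0.359, 0.012, 0, -1.224, -0.288], TCP at [0.217, 0.639, 0.252] pointing down, gripper open.
Joint ranges: [-3.07, 3.07], [-1.43, 2.12], [-1.02, 1.25], [-3.03, 1.67], [-3.05, -0], [-3.03, 3.03]. Speed limits (rad/s): [2.39, 2.39, 3.01, 3.14, 3.14, 3.14].

INTERFACE

Orientations are given as [roll, pitch, yaw] about the fixed x, y, z axes, in that order (R = Rz(yaw) Ry(pitch) Rx(roll)).
In Python, from station import monitor, grab_frame, job_done, arm gives the robot as it stands.
- The arm moves only by the shell command python3 -m jog 'ROWS' [FORCE]. ROWS is JSON, a list that holds one entry, the list of rows, each a list of 7 numbers: the shift along the world's x, y, z in m, then the turn, a rotation vector about the world's x, y, z in rad, then the opening, from 0 (shut) to 1 (fully open). In form: [[[dx, dy, dz, ax, ay, az, claw], ...]]. A call has 1 to 20 rows; each row shifts and turns the commanded pose from where the row before left it; what a row does not reach is not made up. A row lasts 1/8 s, in which the tool goes at most 62.5 mm and 10.7 degrees, less where a joint would pass 70% of its speed; a pose out of reach is approached as far as the arm can. A call is refused whole if a number of a shift passes 0.0625 or a number of a turn 0.188, either way. A call with a gripper value outside its range is refused whole. The fingers move at their own pace and stop on an object; FORCE is the grip in N (left out, the last holds). Time passes only in rows, so rows that do not move let the fingers close. It gives the time, the measured TCP pose, the force and the opening at its end, in the units of the state.
- monitor.get_state(): the state, without advancing time (a new reading comes with each control period).
- grab_frame(name): name is "scene" or "side" or "wrist"; returns a dict with "pixels" (480x640x3 uint8, red, green, blue), "K" (3x3 intrinsics, pixels), "view" (4x4, takes a point from world to camera coordinates); the wrist camera has in their place "hand_eye" (4x4, takes a point from camera to tool coordinates, whose origin is the TCP and whose axes are the tool frame's). Camera axes: x right, y down, z forward; pixel columns grow to the right and rows downward; lengths in m; the calibration is good to about 2 mm. A picture is of the moment at which its call begins: read the wrist's pose just before it. There is no depth.
- job_done(): hands the job in, once; it reports no verdict.
The state is a dict: "t": time; "q": joint angles; "qd": joint speeds; "joint_efforts": joint torques, N m; "eef_pos": TCP position; "ee_rot": TCP orientation; "force": force on the tool from outside, world axes, zero at the start; "moment": the same for the moment, N m; "width": finger opening in m.
Only numpy, scipy, OpenCV 4.12 (cv2) and the standard library are available. Lean on these libraries where they do the work, as an engineer would, in place of code of your own. Each camera call takes 0.05 s, during which the arm holds its last target.

## Working session

There is one attempt and no reset: what is moved stays moved. The work goes in short steps, Python scripts to look and compute and a shell command to move; the robot and the scene stay as the last step left them, time stands still between calls to the robot, and variables do not carry over. Pictures are saved under pics/ and viewed, and the job is handed in when it is done.

```bash
ls; mkdir -p pics
cat > h.py <<'E'
import numpy as np, cv2
from station import monitor, grab_frame, job_done, arm
from scipy.spatial.transform import Rotation as R
def save(n,im): cv2.imwrite('pics/'+n+'.png',cv2.cvtColor(im,cv2.COLOR_RGB2BGR))
def grab(name):
    s=monitor.get_state(); f=grab_frame(name)
    if name=='wrist':
        T=np.eye(4); T[:3,:3]=rot(s['ee_rot']); T[:3,3]=s['eef_pos']
        f['c2w']=T@np.array(f['hand_eye'])
    else: f['c2w']=np.linalg.inv(np.array(f['view']))
    return f
def rot(e):
    e=np.array(e)
    return e if e.shape==(3,3) else R.from_euler('xyz',e).as_matrix()
def onplane(f,uv,z):
    K=np.array(f['K']); d=np.linalg.inv(K)@np.array([uv[0],uv[1],1.]); M=f['c2w']
    d=M[:3,:3]@d; o=M[:3,3]; return o+d*(z-o[2])/d[2]
def proj(f,p):
    M=np.linalg.inv(f['c2w']); c=M[:3,:3]@np.array(p)+M[:3,3]; u=np.array(f['K'])@c; return u[:2]/u[2]
E
python3 - <<'E'
from h import *
s=monitor.get_state(); print({k:np.round(v,3) for k,v in s.items()})
for n in ['scene','side','wrist']:
    f=grab(n); save(n+'0',f['pixels']); print(n,np.round(f['K'],1).tolist(),np.round(f['c2w'],3).tolist())
E
```

```text
pics
{'t': np.float64(0.0), 'q': array([ 1.532,  0.359,  0.011, -0.   , -1.224, -0.288]), 'qd': array([-0.001, -0.002,  0.   ,  0.001, -0.001,  0.   ]), 'joint_efforts': array([-0.0000e+00, -5.8272e+01,  2.9306e+01,  6.9970e+00,  7.0000e-03,
       -0.0000e+00]), 'eef_pos': array([0.217, 0.639, 0.251]), 'ee_rot': array([-3.141e+00, -2.000e-03, -1.898e+00]), 'force': array([-0.557, -0.437, -0.182]), 'moment': array([-0.01 , -0.009, -0.032]), 'width': np.float64(0.088)}
scene [[495.9, 0.0, 316.7], [0.0, 495.9, 236.0], [0.0, 0.0, 1.0]] [[0.313, 0.511, -0.8, 1.366], [0.95, -0.182, 0.256, -0.247], [-0.014, -0.84, -0.543, 0.657], [0.0, 0.0, 0.0, 1.0]]
side [[454.8, 0.0, 321.4], [0.0, 454.8, 243.6], [0.0, 0.0, 1.0]] [[0.839, -0.369, 0.4, 0.131], [-0.544, -0.549, 0.634, -0.609], [-0.014, -0.75, -0.662, 0.71], [0.0, 0.0, 0.0, 1.0]]
wrist [[392.2, 0.0, 320.0], [0.0, 392.2, 239.1], [0.0, 0.0, 1.0]] [[-0.322, -0.916, -0.24, 0.28], [-0.947, 0.311, 0.08, 0.618], [0.001, 0.253, -0.968, 0.384], [0.0, 0.0, 0.0, 1.0]]
```

View pics/scene0.png

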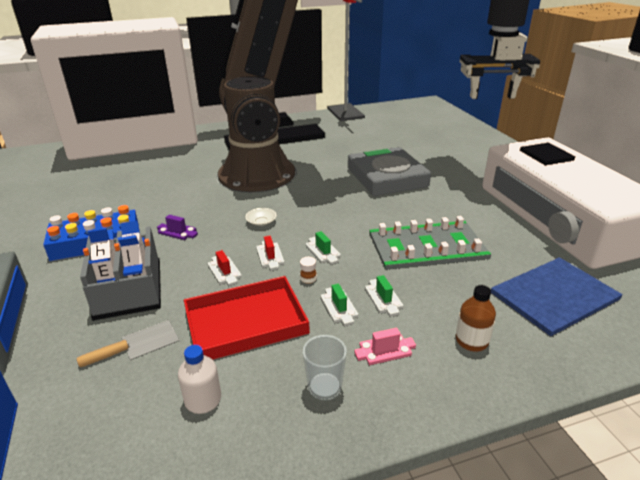

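View pics/side0.png

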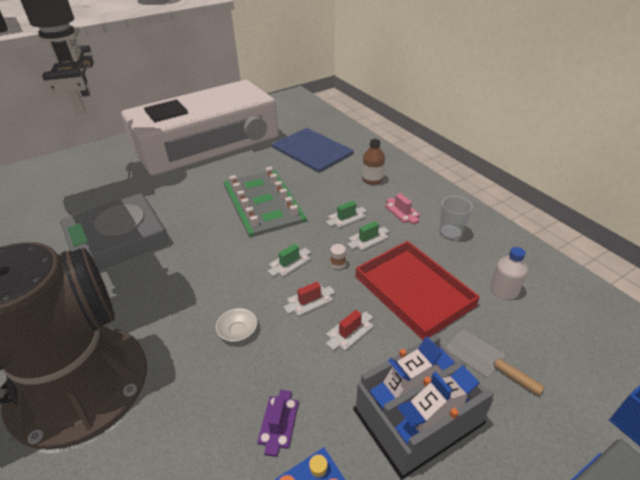

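View pics/wrist0.png

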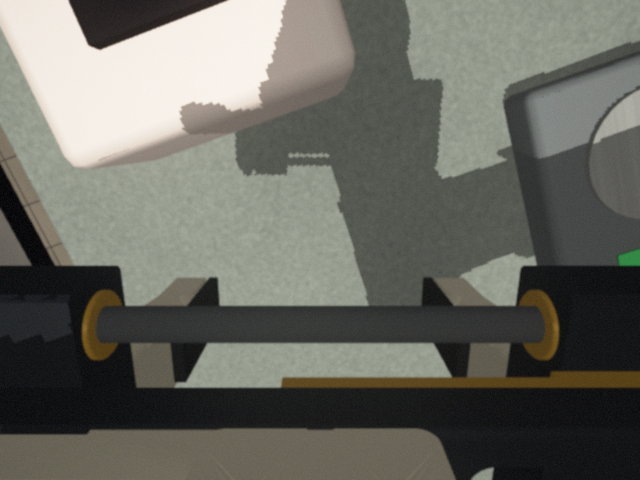

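Run:
```python
from h import *
a=cv2.imread('pics/scene0.png'); b=cv2.imread('pics/side0.png')
cv2.imwrite('pics/c1.png',cv2.resize(a[200:380,40:500],None,fx=1.7,fy=1.7,interpolation=2))
cv2.imwrite('pics/c2.png',cv2.resize(b[160:350,210:490],None,fx=2.8,fy=2.8,interpolation=2))
cv2.imwrite('pics/c3.png',cv2.resize(b[320:480,330:530],None,fx=3.5,fy=3.5,interpolation=2))
```

```text
(no output)
```

View pics/c1.png

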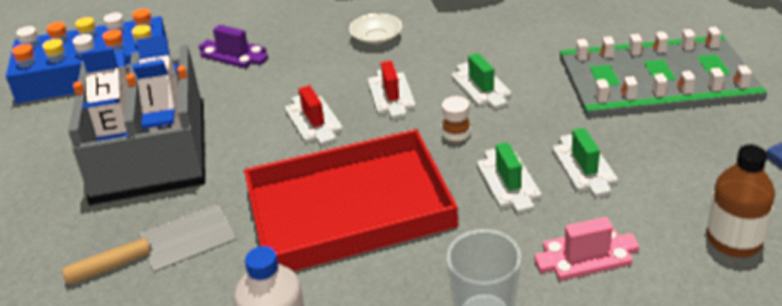

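View pics/c2.png

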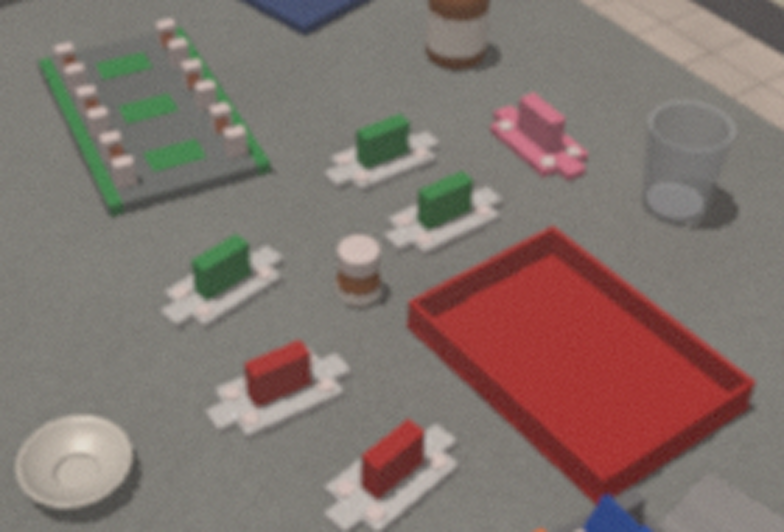

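View pics/c3.png

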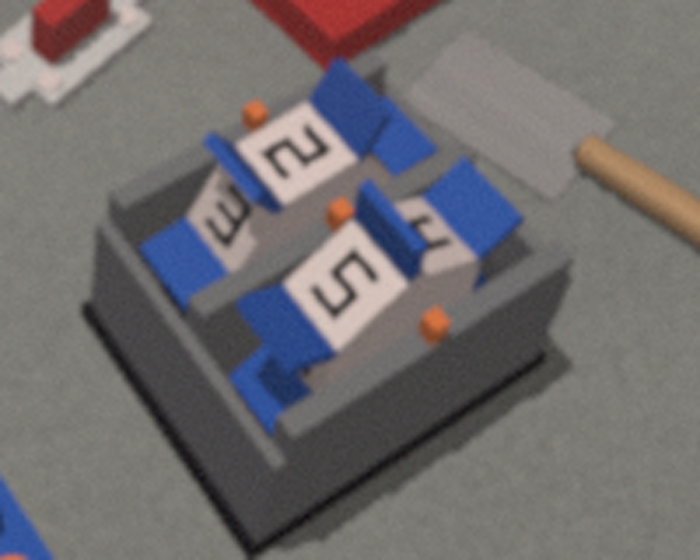

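```bash
cat >> h.py <<'E'
def tri(f1,u1,f2,u2):
    A=[];b=[]
    o=[];d=[]
    for f,u in((f1,u1),(f2,u2)):
        K=np.array(f['K']); v=f['c2w'][:3,:3]@np.linalg.inv(K)@np.array([u[0],u[1],1.]); o.append(f['c2w'][:3,3]); d.append(v/np.linalg.norm(v))
    M=sum(np.eye(3)-np.outer(x,x) for x in d); r=sum((np.eye(3)-np.outer(x,x))@y for x,y in zip(d,o))
    p=np.linalg.solve(M,r); e=[np.linalg.norm(np.cross(x,p-y)) for x,y in zip(d,o)]
    return p,max(e)
def blobs(im,col,amin=60):
    h=cv2.cvtColor(im,cv2.COLOR_RGB2HSV); H,S,V=[h[...,i].astype(int) for i in range(3)]
    m={'green':(H>50)&(H<80)&(S>100)&(V>40),'red':((H<6)|(H>174))&(S>140)&(V>60),'blue':(H>105)&(H<125)&(S>130)&(V>60)}[col]
    n,l,st,c=cv2.connectedComponentsWithStats(m.astype(np.uint8))
    return [(int(st[i,4]),c[i],l==i) for i in range(1,n) if st[i,4]>=amin]
E
python3 - <<'E'
from h import *
fs=grab('scene'); fd=grab('side')
for c in['green','red']:
  for n,f in(('scene',fs),('side',fd)):
    for a,ce,m in blobs(f['pixels'],c): 
        print(c,n,a,ce.round(1), onplane(f,ce,0.025).round(3))
E
```

```text
green scene 92 [376.9 152.3] [0.034 0.384 0.025]
green scene 238 [322.7 242.1] [0.463 0.056 0.025]
green scene 116 [458.8 236.8] [0.547 0.362 0.025]
green scene 117 [427.4 239.8] [0.535 0.287 0.025]
green scene 122 [395.5 243.1] [0.522 0.212 0.025]
green scene 386 [436.5 257.8] [0.605 0.271 0.025]
green scene 305 [384.  288.3] [0.663 0.118 0.025]
green scene 290 [338.7 297.1] [0.659 0.023 0.025]
green side 75 [253.7 183.1] [0.528 0.355 0.025]
green side 163 [238.7 208.2] [0.446 0.275 0.025]
green side 87 [262.3 198.4] [0.514 0.28  0.025]
green side 60 [346.4 205.5] [0.676 0.134 0.025]
green side 100 [272.  215.1] [0.502 0.204 0.025]
green side 64 [368.5 226.4] [0.671 0.037 0.025]
green side 81 [288.1 250.2] [0.471 0.07  0.025]
red scene 168 [269.1 246.6] [ 0.44  -0.065  0.025]
red scene 216 [222.8 261.8] [ 0.464 -0.174  0.025]
red scene 6978 [245.2 317.3] [ 0.656 -0.164  0.025]
red side 6256 [416.8 288.9] [ 0.631 -0.178  0.025]
red side 153 [307.9 289.5] [ 0.445 -0.056  0.025]
red side 308 [349.6 323. ] [ 0.466 -0.174  0.025]
```

```bash
python3 -m jog '[[[0,0,0.05,0,0,0,1],[0,0,0.05,0,0,0,1],[0.025,-0.054,0.005,0,0,0.027,1],[0.025,-0.054,0.005,0,0,0.027,1],[0.025,-0.054,0.005,0,0,0.027,1],[0.025,-0.054,0.005,0,0,0.027,1],[0.025,-0.054,0.005,0,0,0.027,1],[0.025,-0.054,0.005,0,0,0.027,1],[0.025,-0.054,0.005,0,0,0.027,0.5],[0.025,-0.054,0.005,0,0,0.027,0.5],[0.025,-0.054,0.005,0,0,0.027,0.5],[0.025,-0.054,0.005,0,0,0.027,0.5],[0,0,0,0,0,0,0.5],[0,0,0,0,0,0,0.5]]]'
python3 - <<'E'
from h import *
f=grab('wrist'); save('w1',f['pixels'])
E
```

```text
t: 2.0
eef_pos: [0.4666, 0.099, 0.4014]
ee_rot: [3.141, 0.0, -1.629]
force: [-0.1, 1.0, 0.1]
width: 0.044
```

View pics/w1.png

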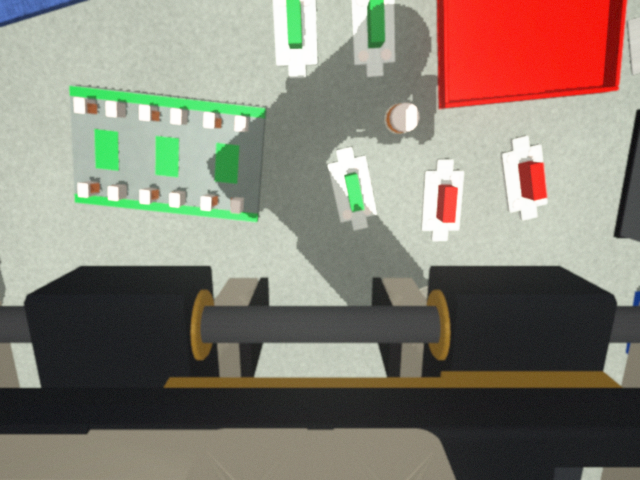

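```bash
cat >> h.py <<'E'
def plates(f,dbg=None,lo=25):
    im=f['pixels']; h=cv2.cvtColor(im,cv2.COLOR_RGB2HSV).astype(int)
    rgb=im.astype(int)
    # white: r>=g-ish relative to greenish table
    wh=(rgb[...,0]>=rgb[...,1]-3)&(h[...,1]<40)&(h[...,2]>85)
    out=[]
    for c in('green','red'):
        for a,ce,m in blobs(im,c,40):
            if a>6000: continue
            u=(wh|cv2.dilate(m.astype(np.uint8),np.ones((5,5))).astype(bool)).astype(np.uint8)
            u=cv2.morphologyEx(u,cv2.MORPH_OPEN,np.ones((3,3),np.uint8))
            n,l,st,cc=cv2.connectedComponentsWithStats(u)
            i=l[int(ce[1]),int(ce[0])]
            if i==0 or st[i,4]<a*1.5: continue
            ct,_=cv2.findContours((l==i).astype(np.uint8),0,1); ct=max(ct,key=cv2.contourArea)
            pts=np.array([onplane(f,p[0],0.008)[:2]*1000 for p in ct],np.float32)
            (x,y),(w,hh),an=cv2.minAreaRect(pts)
            if w<hh: an+=90; w,hh=hh,w
            an=(an+90)%180-90
            out.append((c,round(x,1),round(y,1),round(w,1),round(hh,1),round(an,1),ce.round(0)))
    if dbg: save(dbg,(wh*255).astype(np.uint8)[...,None].repeat(3,2))
    return out
E
cat > m1.py <<'E'
from h import *
f=grab('wrist')
print(f['c2w'][:3,3])
for o in plates(f,'wh1'): print(o)
for a,ce,m in blobs(f['pixels'],'green',30)+blobs(f['pixels'],'red',30): print(a,ce.round(1),onplane(f,ce,0.012).round(4), onplane(f,ce,0.042).round(4))
E
python3 m1.py
```

```text
[0.53364064 0.09601406 0.53496378]
('green', 651.2, 119.0, 85.6, 51.8, -1.8, array([295.,  23.]))
('green', 645.9, 21.9, 86.4, 55.3, -0.4, array([376.,  23.]))
('green', 579.2, 288.1, 252.9, 35.7, 80.3, array([167., 101.]))
('green', 463.7, 56.0, 109.7, 51.9, 10.5, array([354., 192.]))
('green', 461.1, 308.5, 252.6, 35.1, 80.4, array([167., 208.]))
('red', 464.6, -173.3, 114.9, 58.2, 12.3, array([533., 180.]))
('red', 440.3, -64.5, 113.2, 54.7, -2.8, array([447., 203.]))
636 [294.7  23.2] [0.6672 0.1192 0.012 ] [0.6596 0.1178 0.042 ]
719 [376.5  22.7] [0.6621 0.0208 0.012 ] [0.6547 0.0251 0.042 ]
1924 [166.8 101. ] [0.588  0.2869 0.012 ] [0.5849 0.2759 0.042 ]
917 [106.8 148.7] [0.5342 0.374  0.012 ] [0.5342 0.3581 0.042 ]
892 [167.  155.8] [0.5208 0.2972 0.012 ] [0.5215 0.2857 0.042 ]
876 [227.  162.5] [0.5077 0.22   0.012 ] [0.5092 0.2129 0.042 ]
467 [354.4 191.8] [0.4596 0.0546 0.012 ] [0.4639 0.0569 0.042 ]
1348 [167.  207.7] [0.4527 0.3079 0.012 ] [0.4573 0.2957 0.042 ]
18472 [527.7  49.2] [ 0.6222 -0.1632  0.012 ] [ 0.6171 -0.1484  0.042 ]
872 [533.  180.2] [ 0.4615 -0.1823  0.012 ] [ 0.4656 -0.1664  0.042 ]
624 [447.2 203.2] [ 0.4372 -0.0696  0.012 ] [ 0.4427 -0.0601  0.042 ]
```

View pics/wh1.png

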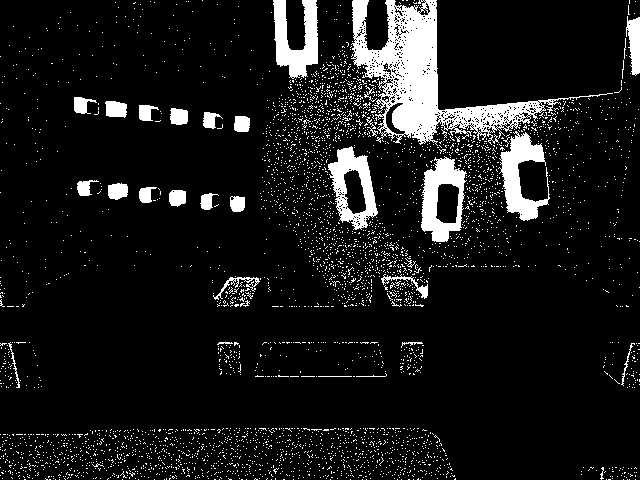

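```bash
python3 -m jog '[[[-0.001,-0.014,-0.05,0,0,0.08,0.5],[-0.001,-0.014,-0.055,0,0,0.08,0.5],[-0.001,-0.015,-0.055,0,0,0.0815,0.5],[0,0,-0.055,0,0,0,0.5],[0,0,-0.05,0,0,0,0.5],[0,0,-0.045,0,0,0,0.5],[0,0,-0.035,0,0,0,0.5],[0,0,-0.02,0,0,0,0.5],[0,0,0,0,0,0,0.5],[0,0,0,0,0,0,0.5]]]' 40
python3 - <<'E'
from h import *
f=grab('wrist'); save('w2',f['pixels'])
f=grab('side'); save('s2',f['pixels'][150:400,200:500].repeat(2,0).repeat(2,1))
E
```

```text
t: 3.35
eef_pos: [0.4639, 0.0572, 0.0372]
ee_rot: [-3.141, 0.0, -1.384]
force: [-0.4, -0.6, 0.1]
width: 0.0438
```

View pics/w2.png

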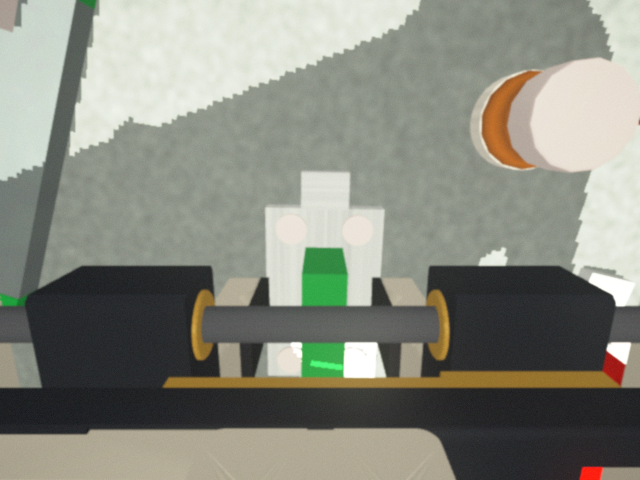

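View pics/s2.png

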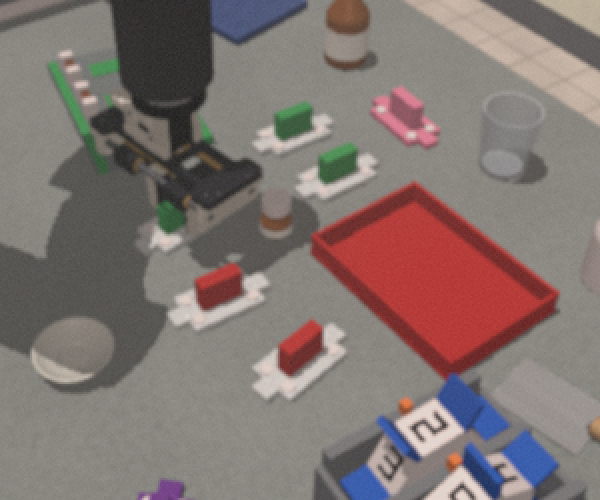

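```bash
python3 -m jog '[[[0,0,0,0,0,0,0],[0,0,0,0,0,0,0],[0,0,0,0,0,0,0],[0,0,0,0,0,0,0],[0,0,0,0,0,0,0]]]' 40
python3 - <<'E'
from h import *
f=grab('wrist'); save('w3',f['pixels'])
s=monitor.get_state()
for uv in [(325,172),(302,172),(350,172),(266,208),(384,208)]:
    p=onplane(f,uv,0.008); print(uv,p.round(4), (rot(s['ee_rot']).T@(p-s['eef_pos'])).round(4))
E
```

```text
t: 4.08
eef_pos: [0.4637, 0.0562, 0.0367]
ee_rot: [-3.142, -0.0, -1.386]
force: [-1.0, -0.6, 4.7]
width: 0.0158
(325, 172) [0.5165 0.0644 0.008 ] [ 0.0016 -0.0534  0.0287]
(302, 172) [0.5147 0.0737 0.008 ] [-0.0078 -0.0534  0.0287]
(350, 172) [0.5184 0.0543 0.008 ] [ 0.0119 -0.0533  0.0287]
(266, 208) [0.4973 0.0859 0.008 ] [-0.0231 -0.0384  0.0287]
(384, 208) [0.5063 0.0373 0.008 ] [ 0.0264 -0.0384  0.0287]
```

View pics/w3.png

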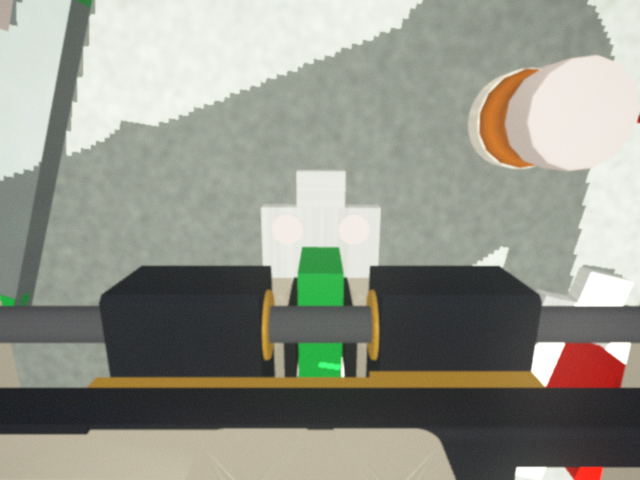

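```bash
python3 -m jog '[[[0,0,0.03,0,0,0,0],[0,0,0.05,0,0,0,0],[0.0101,0.0454,0.02,0,0,-0.0506,0],[0.0101,0.0454,0,0,0,-0.0506,0],[0.0101,0.0454,0,0,0,-0.0506,0],[0.0101,0.0454,0,0,0,-0.0506,0],[0.0101,0.0454,0,0,0,-0.0506,0],[0.0101,0.0454,-0.01,0,0,-0.0506,0],[0.0101,0.0454,-0.02,0,0,-0.0506,0],[0,0,-0.02,0,0,0,0],[0,0,0,0,0,0,0],[0,0,0,0,0,0,0]]]' 40
python3 - <<'E'
from h import *
f=grab('wrist'); save('w4',f['pixels'])
print(proj(f,[.5342,.374,.012]))
E
```

```text
t: 5.62
eef_pos: [0.5345, 0.3737, 0.0869]
ee_rot: [-3.142, -0.0, -1.74]
force: [0.1, -0.5, -1.0]
width: 0.0159
[320.09842972 261.79395966]
```

View pics/w4.png

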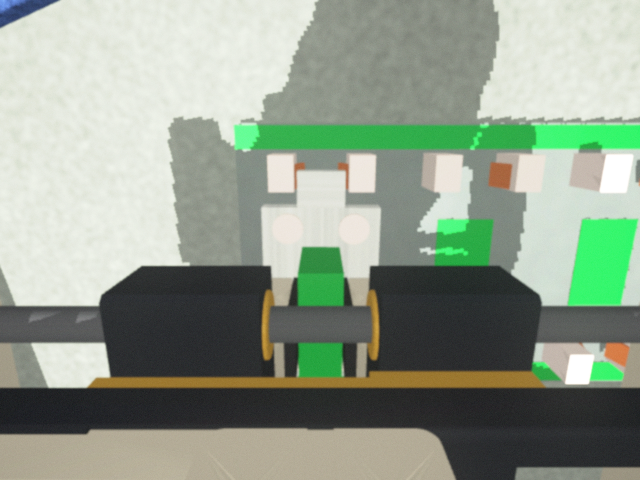

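Run:
```python
from h import *
f=grab('wrist')
a=np.deg2rad(-9.76); ex=np.array([np.cos(a),np.sin(a)]); ey=np.array([-ex[1],ex[0]])
b=np.array([.5342,.374])
for dx in(.043,.060,.075):
  for dy in(-.013,.013): 
    for z in (.012,.036): print(dx,dy,z,proj(f,[*(b+ex*dx+ey*dy),z]).round(0))
im=f['pixels'][110:260,220:420]; save('w4c',cv2.resize(im,None,fx=4,fy=4,interpolation=2))
```

```text
0.043 -0.013 0.012 [345. 185.]
0.043 -0.013 0.036 [348. 191.]
0.043 0.013 0.012 [296. 185.]
0.043 0.013 0.036 [293. 191.]
0.06 -0.013 0.012 [346. 152.]
0.06 -0.013 0.036 [349. 154.]
0.06 0.013 0.012 [296. 152.]
0.06 0.013 0.036 [293. 154.]
0.075 -0.013 0.012 [346. 122.]
0.075 -0.013 0.036 [349. 120.]
0.075 0.013 0.012 [295. 122.]
0.075 0.013 0.036 [292. 120.]
```

View pics/w4c.png

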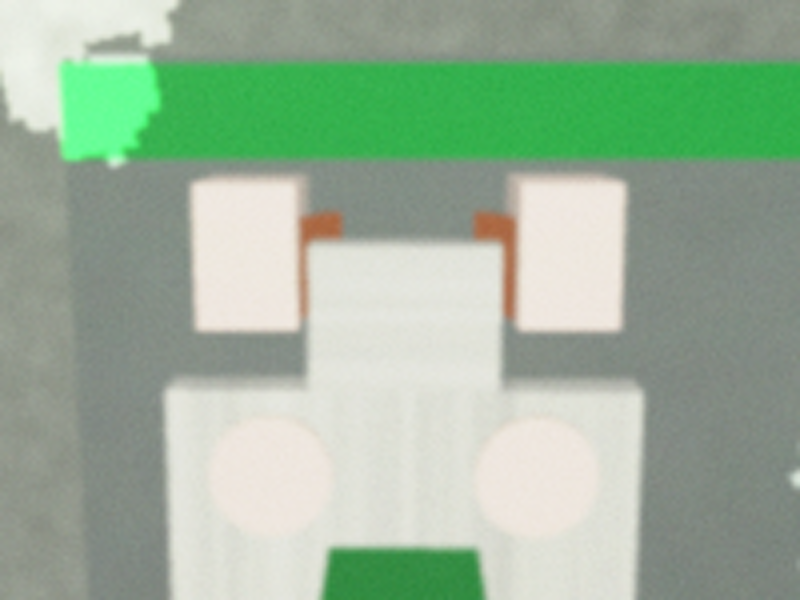

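```bash
python3 -m jog '[[[0.001,0,-0.01,0,0,0,0],[0,0,-0.01,0,0,0,0],[0,0,-0.006,0,0,0,0],[0,0,-0.005,0,0,0,0],[0,0,-0.004,0,0,0,0],[0,0,-0.002,0,0,0,0],[0,0,-0.002,0,0,0,0],[0,0,0,0,0,0,0]]]' 60
```

```text
t: 6.72
eef_pos: [0.5359, 0.3736, 0.0484]
ee_rot: [-3.141, -0.0, -1.74]
force: [-0.2, -3.7, 5.8]
width: 0.0157
```

```bash
python3 -m jog '[[[0,0,-0.002,0,0,0,0],[0,0,0,0,0,0,0],[0,0,0,0,0,0,0]]]' 60
python3 - <<'E'
from h import *
f=grab('wrist');im=f['pixels'][110:260,220:420]; save('w5c',cv2.resize(im,None,fx=4,fy=4,interpolation=2))
f=grab('scene');im=f['pixels'][200:280,360:500]; save('s5c',cv2.resize(im,None,fx=5,fy=5,interpolation=2))
E
```

```text
t: 7.1
eef_pos: [0.5359, 0.3736, 0.0483]
ee_rot: [-3.14, 0.0, -1.74]
force: [-6.2, -6.0, 20.4]
width: 0.0154
```

View pics/w5c.png

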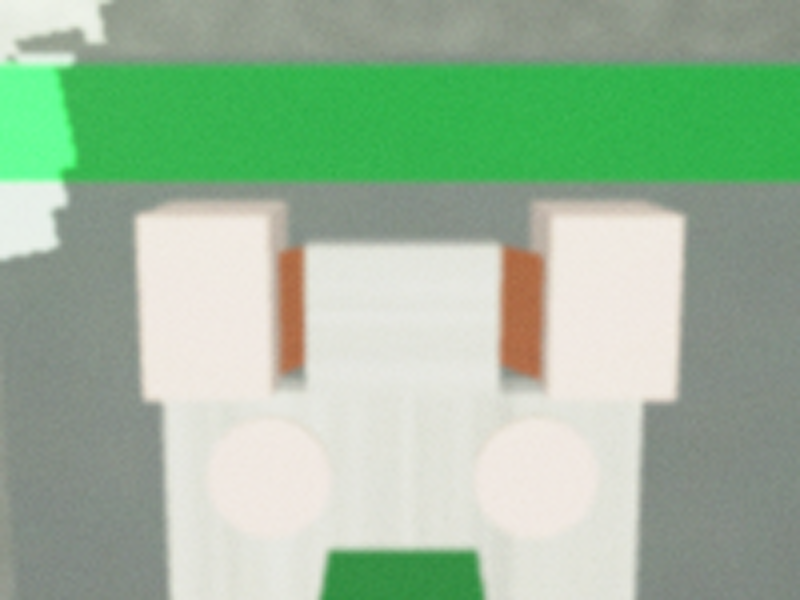

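View pics/s5c.png

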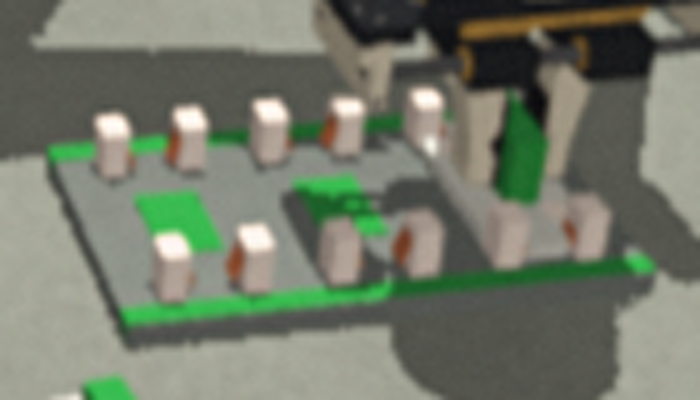

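```bash
python3 -m jog '[[[0,0,0.002,0,0,0,0],[0,0,0,0,0,0,0.35],[0,0,0,0,0,0,0.35],[0,0,0,0,0,0,0.35],[0,0,0.03,0,0,0,0.35],[0,0,0.06,0,0,0,0.4],[0,-0.02,0.06,0,0,0,0.5],[0.005,-0.05,0.03,0,0,0.03,0.5],[0.01,-0.05,0.03,0,0,0.03,0.5],[0.01,-0.05,0.03,0,0,0.03,0.5],[0.01,-0.05,0.03,0,0,0.03,0.5],[0.01,-0.05,0.0,0,0,0.05,0.5],[0,0,0,0,0,0,0.5],[0,0,0,0,0,0,0.5]]]' 40
cat > m2.py <<'E'
from h import *
import sys
f=grab('wrist'); save(sys.argv[1],f['pixels'])
for o in plates(f): print(o)
E
python3 m2.py w6
```

```text
t: 8.95
eef_pos: [0.5804, 0.1042, 0.3166]
ee_rot: [3.141, 0.0, -1.571]
force: [0.5, 0.1, -1.0]
width: 0.0439
('green', 663.0, 118.2, 111.2, 48.9, -3.0, array([306., 120.]))
('green', 659.3, 23.1, 113.4, 51.6, 1.0, array([399., 125.]))
('green', 540.6, 294.5, 252.3, 111.8, 80.2, array([157., 192.]))
('green', 534.3, 384.6, 120.8, 68.1, -9.7, array([ 72., 244.]))
```

View pics/w6.png

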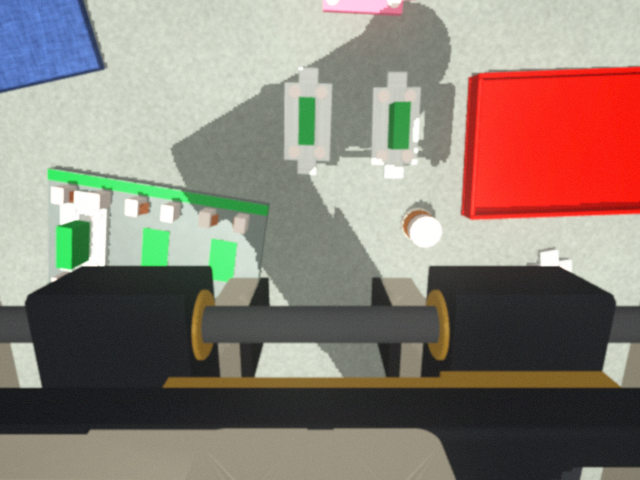

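```bash
python3 -m jog '[[[0.04,0.007,-0.04,0,0,-0.026,0.5],[0.0426,0.0068,-0.04,0,0,-0.026,0.5],[0,0,-0.055,0,0,0,0.5],[0,0,-0.055,0,0,0,0.5],[0,0,-0.045,0,0,0,0.5],[0,0,-0.03,0,0,0,0.5],[0,0,-0.015,0,0,0,0.5],[0,0,0,0,0,0,0.5],[0,0,0,0,0,0,0.5],[0,0,0,0,0,0,0],[0,0,0,0,0,0,0],[0,0,0,0,0,0,0],[0,0,0,0,0,0,0],[0,0,0,0,0,0,0]]]' 45
python3 m2.py w7
```

```text
t: 10.75
eef_pos: [0.6631, 0.1181, 0.0372]
ee_rot: [-3.141, -0.0, -1.622]
force: [-0.9, 0.5, 3.4]
width: 0.0159
('green', 681.8, 19.8, 64.7, 63.8, 0.2, array([565., 276.]))
('green', 687.3, 117.4, 62.0, 50.3, -3.0, array([320., 277.]))
```

View pics/w7.png

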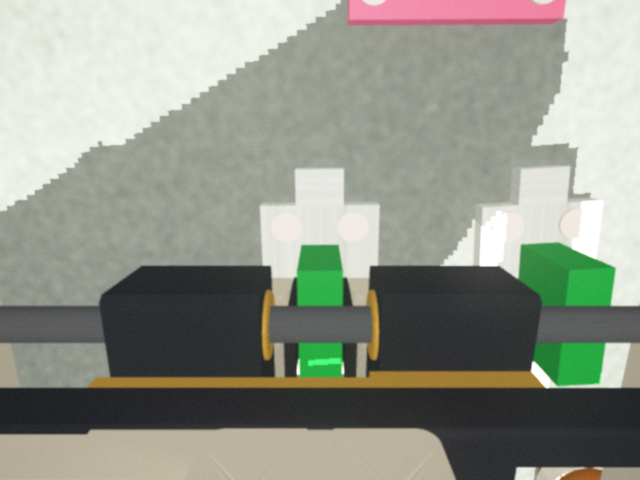

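```bash
python3 -m jog '[[[0,0,0.03,0,0,0,0],[0,0,0.05,0,0,0,0],[-0.0356,0.0445,0.02,0,0,-0.0295,0],[-0.0358,0.0446,0,0,0,-0.0295,0],[-0.0358,0.0445,0,0,0,-0.0295,0],[-0.0358,0.0446,-0.01,0,0,-0.0295,0],[0,0,-0.02,0,0,0,0],[0,0,-0.02,0,0,0,0],[0,0,0,0,0,0,0],[0,0,0,0,0,0,0]]]' 45
python3 - <<'E'
from h import *
f=grab('wrist');im=f['pixels'][110:260,220:420]; save('w8c',cv2.resize(im,None,fx=4,fy=4,interpolation=2))
E
```

```text
t: 12.05
eef_pos: [0.5203, 0.2963, 0.0872]
ee_rot: [-3.141, 0.0, -1.74]
force: [-0.1, 1.2, -1.3]
width: 0.0159
```

View pics/w8c.png

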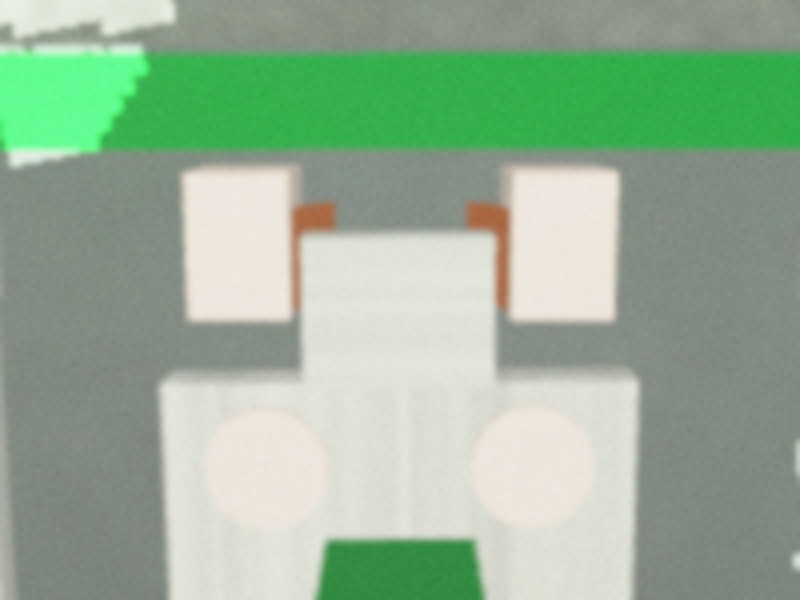

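```bash
python3 -m jog '[[[0,0,-0.01,0,0,0,0],[0,0,-0.01,0,0,0,0],[0,0,-0.006,0,0,0,0],[0,0,-0.005,0,0,0,0],[0,0,-0.004,0,0,0,0],[0,0,-0.002,0,0,0,0],[0,0,-0.0025,0,0,0,0],[0,0,-0.0015,0,0,0,0],[0,0,0,0,0,0,0],[0,0,0,0,0,0,0]]]' 60
python3 - <<'E'
from h import *
f=grab('wrist');im=f['pixels'][110:260,220:420]; save('w9c',cv2.resize(im,None,fx=4,fy=4,interpolation=2))
E
```

```text
t: 13.35
eef_pos: [0.521, 0.2966, 0.0491]
ee_rot: [-3.139, 0.001, -1.739]
force: [-6.4, -4.6, 26.4]
width: 0.0155
```

View pics/w9c.png

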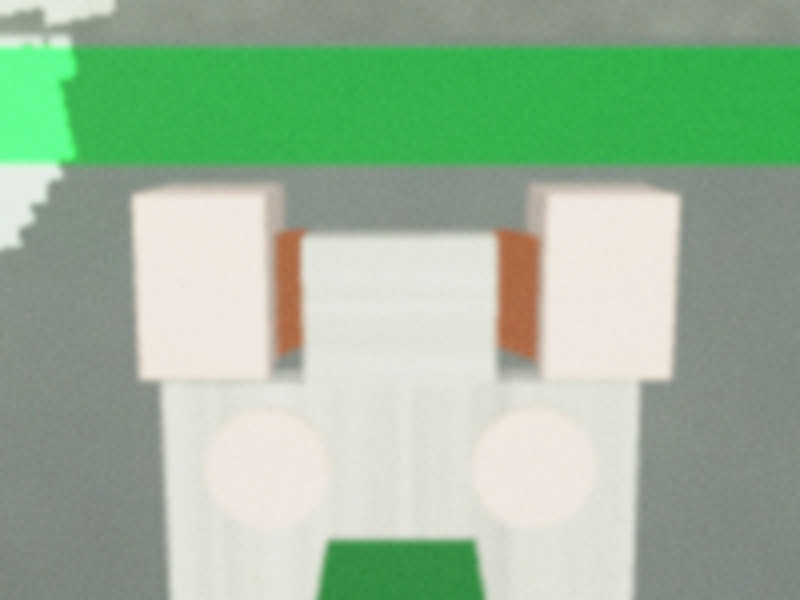

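```bash
python3 -m jog '[[[0,0,0.003,0,0,0,0],[0,0,0,0,0,0,0.3],[0,0,0,0,0,0,0.3],[0,0,0,0,0,0,0.3],[0,0,0.03,0,0,0,0.3],[0,0,0.06,0,0,0,0.4],[0.01,-0.05,0.05,0,0,0.03,0.5],[0.01,-0.055,0.04,0,0,0.03,0.5],[0.01,-0.055,0.04,0,0,0.03,0.5],[0.01,-0.055,0.02,0,0,0.04,0.5],[0.02,-0.045,0.0,0,0,0.04,0.5],[0,0,0,0,0,0,0.5],[0,0,0,0,0,0,0.5]]]' 45
python3 m2.py w10
```

```text
t: 15.02
eef_pos: [0.5767, 0.0524, 0.275]
ee_rot: [3.141, -0.0, -1.571]
force: [-0.5, 0.2, -0.6]
width: 0.0439
('green', 651.4, 22.4, 98.6, 49.8, 0.9, array([352., 119.]))
('green', 519.5, 283.2, 223.3, 148.9, 80.2, array([105., 197.]))
('green', 526.8, 373.3, 132.9, 39.6, -11.8, array([  7., 249.]))
('green', 534.6, 304.4, 93.6, 68.1, -7.6, array([ 73., 257.]))
('green', 524.3, 373.8, 137.8, 39.6, -11.8, array([  5., 302.]))
```

View pics/w10.png

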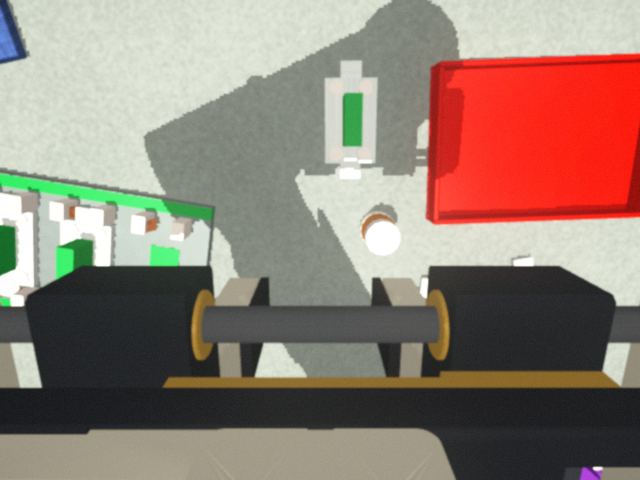

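Run:
```python
from h import *
f=grab('wrist')
for uv in [(351,61),(349,179),(326,120),(376,120)]: print(onplane(f,uv,0.008).round(4))
for o in plates(f,'wh10'): print(o)
```

```text
[0.7128 0.0242 0.008 ]
[0.6022 0.024  0.008 ]
[0.6595 0.0476 0.008 ]
[ 0.6595 -0.0013  0.008 ]
('green', 652.2, 22.6, 100.1, 50.0, 0.2, array([353., 119.]))
('green', 519.3, 283.3, 224.2, 149.2, 80.3, array([105., 196.]))
('green', 526.3, 373.3, 133.1, 40.6, -11.7, array([  7., 249.]))
('green', 533.9, 305.2, 94.9, 67.5, -9.9, array([ 74., 256.]))
('green', 523.9, 373.8, 138.0, 40.6, -11.7, array([  5., 302.]))
```

View pics/wh10.png

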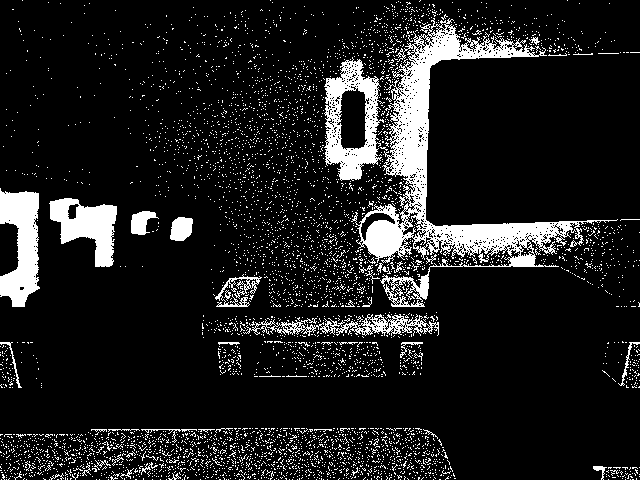

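```bash
python3 -m jog '[[[0.04,-0.015,-0.04,0,0,0.01,0.5],[0.0413,-0.014,-0.04,0,0,0,0.5],[0,0,-0.055,0,0,0,0.5],[0,0,-0.05,0,0,0,0.5],[0,0,-0.035,0,0,0,0.5],[0,0,-0.0185,0,0,0,0.5],[0,0,0,0,0,0,0.5],[0,0,0,0,0,0,0.5],[0,0,0,0,0,0,0],[0,0,0,0,0,0,0],[0,0,0,0,0,0,0],[0,0,0,0,0,0,0],[0,0,0,0,0,0,0]]]' 45
python3 m2.py w11
```

```text
t: 16.75
eef_pos: [0.6583, 0.0234, 0.0372]
ee_rot: [-3.141, -0.0, -1.56]
force: [0.1, -1.3, 3.9]
width: 0.0157
('green', 682.5, 24.1, 62.0, 50.3, 0.6, array([320., 276.]))
```

View pics/w11.png

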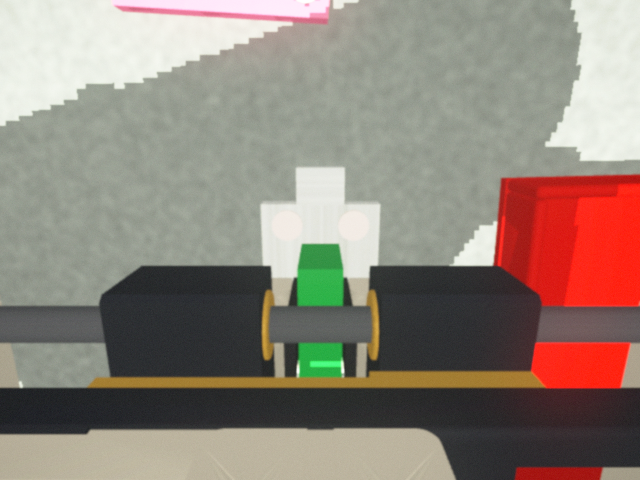

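```bash
python3 -m jog '[[[0,0,0.03,0,0,0,0],[0,0,0.05,0,0,0,0],[-0.038,0.0489,0.02,0,0,-0.045,0],[-0.038,0.0489,0,0,0,-0.045,0],[-0.038,0.0489,0,0,0,-0.045,0],[-0.038,0.049,-0.01,0,0,-0.045,0],[0,0,-0.02,0,0,0,0],[0,0,-0.02,0,0,0,0],[0,0,0,0,0,0,0],[0,0,0,0,0,0,0]]]' 45
python3 - <<'E'
from h import *
f=grab('wrist');im=f['pixels'][110:260,220:420]; save('w12c',cv2.resize(im,None,fx=4,fy=4,interpolation=2))
E
```

```text
t: 18.05
eef_pos: [0.5083, 0.2171, 0.0865]
ee_rot: [-3.141, 0.0, -1.74]
force: [-0.9, -0.2, -0.8]
width: 0.0159
```

View pics/w12c.png

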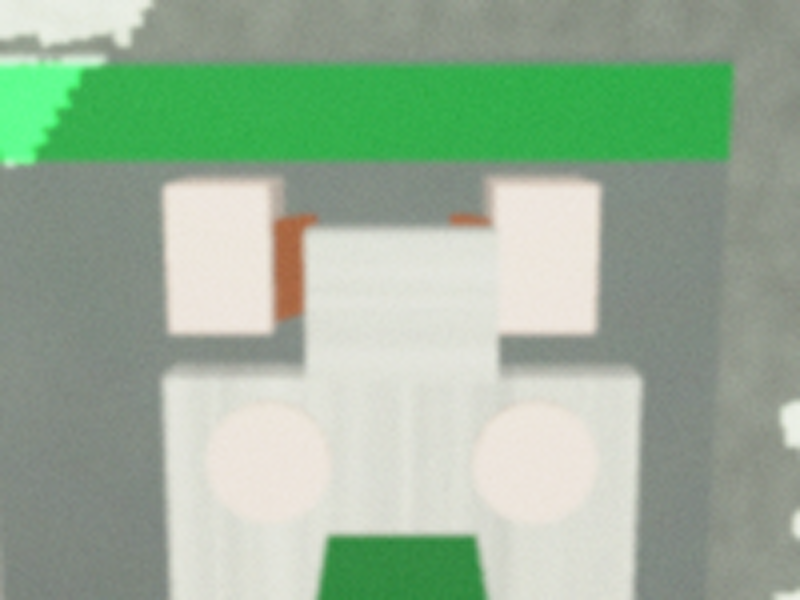

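```bash
python3 -m jog '[[[-0.002,0.002,0,0,0,0,0],[0,0,-0.01,0,0,0,0],[0,0,-0.01,0,0,0,0],[0,0,-0.006,0,0,0,0],[0,0,-0.005,0,0,0,0],[0,0,-0.004,0,0,0,0],[0,0,-0.002,0,0,0,0],[0,0,-0.0025,0,0,0,0],[0,0,-0.001,0,0,0,0],[0,0,0,0,0,0,0],[0,0,0,0,0,0,0]]]' 60
python3 - <<'E'
from h import *
f=grab('wrist');im=f['pixels'][110:260,220:420]; save('w13c',cv2.resize(im,None,fx=4,fy=4,interpolation=2))
E
```

```text
t: 19.48
eef_pos: [0.5071, 0.2196, 0.0491]
ee_rot: [-3.139, 0.002, -1.739]
force: [-9.9, -2.9, 35.3]
width: 0.0153
```

View pics/w13c.png

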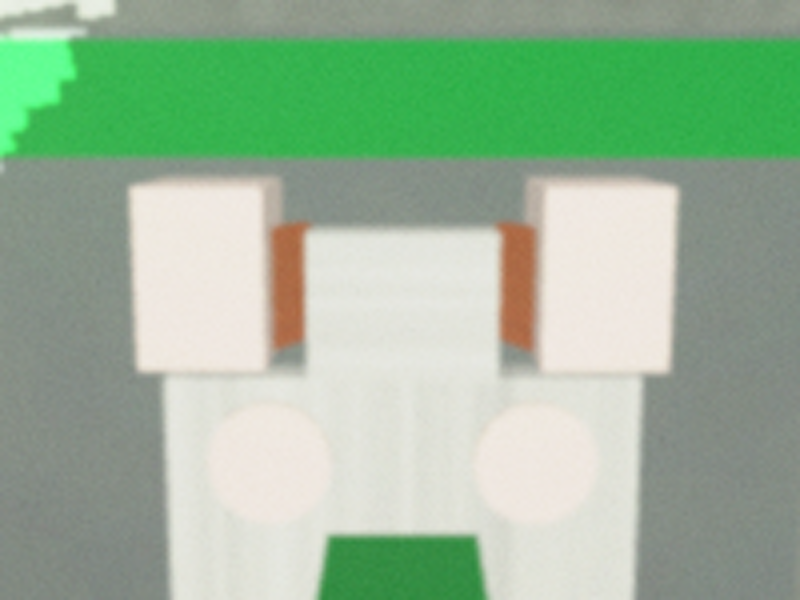

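```bash
python3 -m jog '[[[0,0,0.003,0,0,0,0],[0,0,0,0,0,0,0.3],[0,0,0,0,0,0,0.3],[0,0,0,0,0,0,0.3],[0,0,0.03,0,0,0,0.3],[0,0,0.06,0,0,0,0.4],[0,-0.05,0.05,0,0,0.03,0.5],[0,-0.055,0.05,0,0,0.03,0.5],[0,-0.055,0.05,0,0,0.03,0.5],[0,-0.055,0.05,0,0,0.04,0.5],[0,-0.055,0.05,0,0,0.04,0.5],[-0.01,-0.05,0,0,0,0,0.5],[-0.01,-0.04,0,0,0,0,0.5],[0,0,0,0,0,0,0.5],[0,0,0,0,0,0,0.5]]]' 45
python3 m2.py w14
```

```text
t: 21.4
eef_pos: [0.4859, -0.1001, 0.3508]
ee_rot: [3.141, 0.0, -1.571]
force: [0.6, 0.2, 0.4]
width: 0.044
('green', 512.2, 226.7, 146.7, 112.0, -9.7, array([ 46., 116.]))
('green', 504.8, 233.2, 129.9, 69.7, -9.7, array([ 36., 179.]))
('green', 499.9, 231.0, 138.8, 116.0, -9.7, array([ 47., 231.]))
('red', 463.8, -175.3, 114.6, 58.1, 11.9, array([383., 215.]))
('red', 440.4, -64.7, 111.5, 51.8, -3.4, array([291., 235.]))
```

View pics/w14.png

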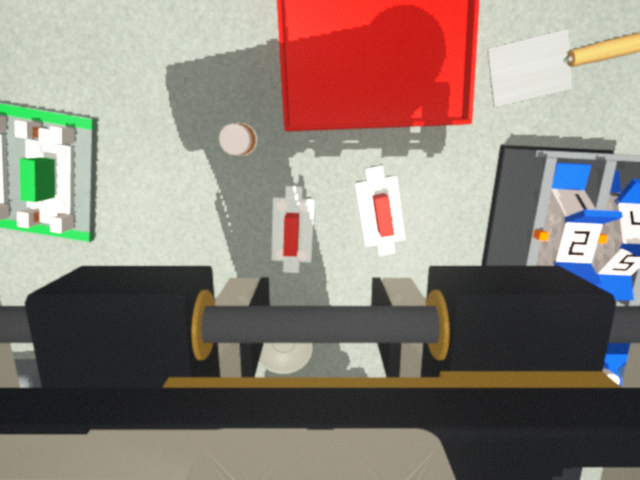

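Run:
```python
from h import *
f=grab('wrist')
im=f['pixels'][150:280,250:420]; save('w15c',cv2.resize(im,None,fx=4.6,fy=4.6,interpolation=2))
a,b=onplane(f,(285,131),.03),onplane(f,(473,124),.03); print(a,b,np.linalg.norm(a-b),np.rad2deg(np.arctan2(*(a-b)[:2])))
```

```text
[ 0.55925726 -0.05999916  0.03      ] [ 0.56680058 -0.26916114  0.03      ] 0.20929795802393772 -2.065448566233576
```

View pics/w15c.png

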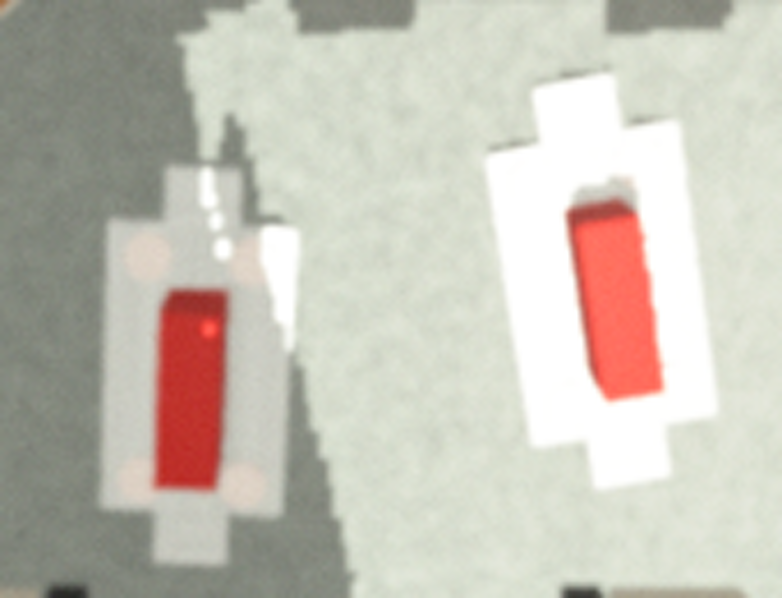

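Run:
```python
from h import *
f=grab('wrist')
print('R',onplane(f,(381.4,211.3),.008),'L',onplane(f,(292.8,229.1),.008))
for uv,z in [((500,146),0),((486,262),0),((545,152),.1),((530,262),.1),((542,235),.112),((603,238),.112)]: print(uv,z,onplane(f,uv,z).round(4))
```

```text
R [ 0.46427451 -0.17454982  0.008     ] L [ 0.44164845 -0.06498665  0.008     ]
(500, 146) 0 [ 0.5425 -0.3151  0.    ]
(486, 262) 0 [ 0.3962 -0.314   0.    ]
(545, 152) 0.1 [ 0.5392 -0.3142  0.1   ]
(530, 262) 0.1 [ 0.4287 -0.3149  0.1   ]
(542, 235) 0.112 [ 0.4604 -0.3161  0.112 ]
(603, 238) 0.112 [ 0.4574 -0.3763  0.112 ]
```

```bash
python3 -m jog '[[[-0.011,-0.037,-0.04,0,0,0.07,0.5],[-0.0106,-0.0374,-0.05,0,0,0.07,0.5],[0,0,-0.055,0,0,0,0.5],[0,0,-0.055,0,0,0,0.5],[0,0,-0.05,0,0,0,0.5],[0,0,-0.04,0,0,0,0.5],[0,0,-0.024,0,0,0,0.5],[0,0,0,0,0,0,0.5],[0,0,0,0,0,0,0.5],[0,0,0,0,0,0,0],[0,0,0,0,0,0,0],[0,0,0,0,0,0,0],[0,0,0,0,0,0,0],[0,0,0,0,0,0,0]]]' 45
python3 m2.py w16
```

```text
t: 23.3
eef_pos: [0.4647, -0.1741, 0.0381]
ee_rot: [-3.141, -0.0, -1.43]
force: [-2.0, 0.9, 6.7]
width: 0.0157
('red', 479.0, -171.2, 79.6, 50.7, 8.0, array([319., 277.]))
('red', 468.8, -61.7, 68.5, 53.7, -82.0, array([ 51., 287.]))
('red', 418.1, -55.1, 49.0, 41.2, -81.3, array([ 47., 363.]))
('red', 440.0, -177.1, 46.2, 37.5, -82.0, array([320., 359.]))
```

View pics/w16.png

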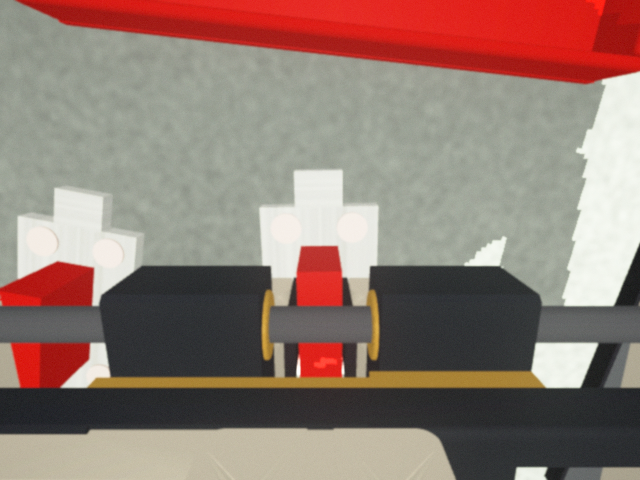

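```bash
python3 -m jog '[[[0,0,0.03,0,0,0,0],[0,0,0.05,0,0,0,0],[0.0438,-0.0087,0.0,0,0,-0.026,0],[0.0438,-0.0087,0,0,0,-0.026,0],[0.0437,-0.0087,0,0,0,-0.026,0],[0.0437,-0.0087,0,0,0,-0.026,0],[0,0,-0.03,0,0,0,0],[0,0,0,0,0,0,0],[0,0,0,0,0,0,0]]]' 45
python3 m2.py w17
```

```text
t: 24.48
eef_pos: [0.6391, -0.2089, 0.088]
ee_rot: [3.141, -0.0, -1.534]
force: [-0.1, -0.3, -1.4]
width: 0.0159
('red', 637.3, -207.9, 103.4, 65.0, 2.1, array([319., 277.]))
('red', 573.5, -50.3, 64.2, 52.6, -86.7, array([ 74., 363.]))
('red', 585.4, -210.5, 60.3, 47.7, -87.9, array([320., 359.]))
```

View pics/w17.png

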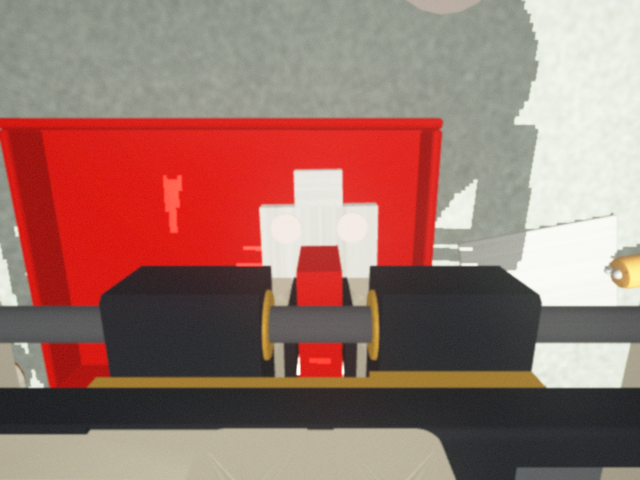

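```bash
python3 -m jog '[[[0,0,-0.02,0,0,0,0],[0,0,-0.015,0,0,0,0],[0,0,-0.007,0,0,0,0],[0,0,-0.0035,0,0,0,0],[0,0,0,0,0,0,0],[0,0,0,0,0,0,0]]]' 45
```

```text
t: 25.28
eef_pos: [0.6396, -0.2089, 0.0431]
ee_rot: [-3.141, -0.0, -1.534]
force: [-4.1, 2.8, 6.4]
width: 0.0156
```

```bash
python3 -m jog '[[[0,0,0,0,0,0,0.3],[0,0,0,0,0,0,0.3],[0,0,0,0,0,0,0.3],[0,0,0.03,0,0,0,0.3],[0,0,0.06,0,0,0,0.4],[-0.02,0.02,0.06,0,0,-0.02,0.5],[-0.05,0.03,0.05,0,0,-0.02,0.5],[-0.05,0.04,0.03,0,0,0,0.5],[-0.05,0.04,0,0,0,0,0.5],[0,0,0,0,0,0,0.5],[0,0,0,0,0,0,0.5]]]' 45
python3 m2.py w18
```

```text
t: 26.65
eef_pos: [0.4873, -0.091, 0.2565]
ee_rot: [-3.14, 0.0, -1.573]
force: [0.1, 0.2, -0.1]
width: 0.0437
('green', 505.9, 199.9, 150.1, 42.4, -11.8, array([ 22., 120.]))
('green', 493.3, 196.5, 139.2, 54.2, -11.8, array([ 29., 260.]))
('red', 627.4, -210.3, 86.7, 51.9, 2.7, array([462.,  32.]))
('red', 439.5, -64.1, 113.9, 53.4, -3.6, array([293., 260.]))
```

View pics/w18.png

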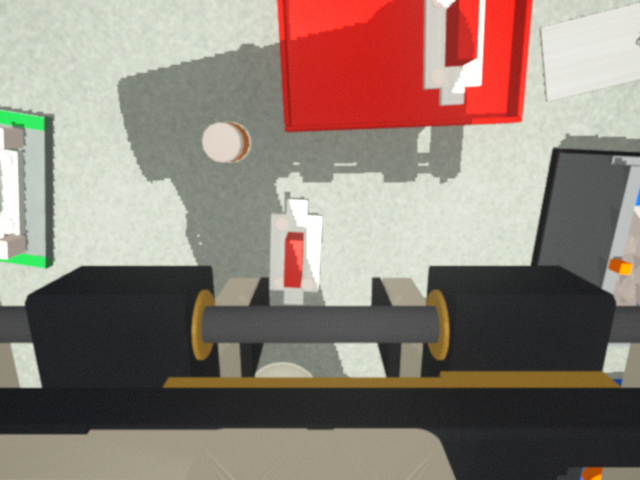

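```bash
python3 -m jog '[[[-0.023,0.013,-0.03,0,0,-0.021,0.5],[-0.0233,0.0133,-0.04,0,0,-0.021,0.5],[0,0,-0.055,0,0,0,0.5],[0,0,-0.05,0,0,0,0.5],[0,0,-0.03,0,0,0,0.5],[0,0,-0.0135,0,0,0,0.5],[0,0,0,0,0,0,0.5],[0,0,0,0,0,0,0.5],[0,0,0,0,0,0,0],[0,0,0,0,0,0,0],[0,0,0,0,0,0,0],[0,0,0,0,0,0,0],[0,0,0,0,0,0,0]]]' 45
python3 m2.py w19
```

```text
t: 28.32
eef_pos: [0.4408, -0.0649, 0.0377]
ee_rot: [-3.141, 0.0, -1.616]
force: [-1.4, 0.4, 5.6]
width: 0.0157
('red', 455.3, -65.2, 80.5, 50.7, -3.4, array([320., 277.]))
('red', 415.6, -63.3, 46.1, 36.4, 87.4, array([320., 359.]))
```

View pics/w19.png

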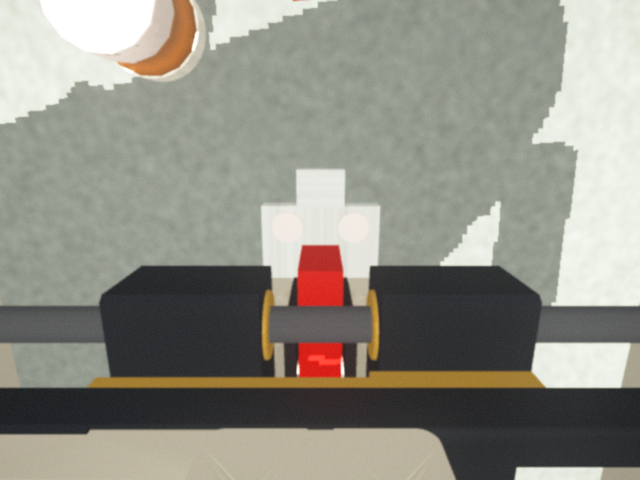

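```bash
python3 -m jog '[[[0,0,0.03,0,0,0,0],[0,0,0.05,0,0,0,0],[0.0489,-0.0125,0.02,0,0,0.02,0],[0.0489,-0.0125,0,0,0,0.02,0],[0.0489,-0.0125,0,0,0,0.02,0],[0.0488,-0.0125,0,0,0,0.021,0],[0,0,-0.04,0,0,0,0],[0,0,-0.01,0,0,0,0],[0,0,0,0,0,0,0],[0,0,0,0,0,0,0]]]' 45
python3 m2.py w20
```

```text
t: 29.62
eef_pos: [0.6367, -0.1147, 0.089]
ee_rot: [-3.14, -0.0, -1.535]
force: [-0.1, -0.5, -1.1]
width: 0.0156
('red', 635.0, -114.3, 104.3, 65.1, 2.0, array([320., 277.]))
('red', 582.6, -116.2, 60.6, 47.8, -87.9, array([320., 359.]))
('red', 583.8, -277.4, 65.3, 55.7, -87.9, array([564., 364.]))
```

View pics/w20.png

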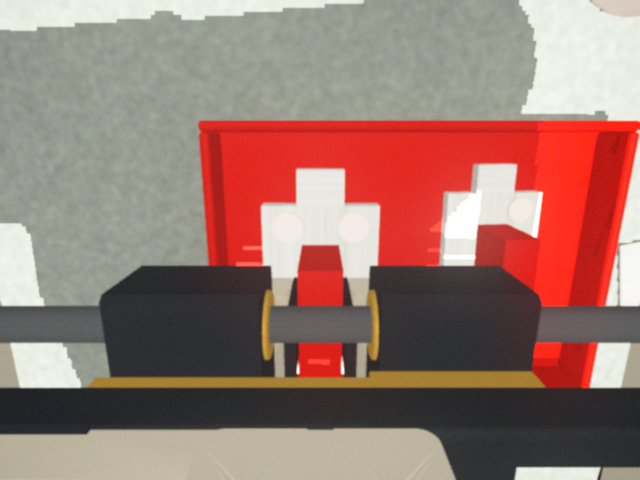

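Lower and release, then rise and move towards the preset bank, closing the fingers for pushing.

```bash
python3 -m jog '[[[0,0,-0.02,0,0,0,0],[0,0,-0.015,0,0,0,0],[0,0,-0.007,0,0,0,0],[0,0,-0.004,0,0,0,0],[0,0,0,0,0,0,0],[0,0,0,0,0,0,0.3],[0,0,0,0,0,0,0.3],[0,0,0,0,0,0,0.3],[0,0,0.03,0,0,0,0.3],[0,0,0.06,0,0,0,0.3],[0,0,0.06,0,0,0,0.3],[0,0,0.06,0,0,0,0.3],[-0.04,-0.04,0.06,0,0,0,0.3],[-0.05,-0.05,0,0,0,0,0.3],[-0.05,-0.05,0,0,0,0,0.3],[-0.05,-0.05,0,0,0,0,0.3],[0,-0.03,0,0,0,0,0.3],[0,0,0,0,0,0,0.3],[0,0,0,0,0,0,0.3]]]' 45
python3 m2.py w21
```

```text
t: 32.05
eef_pos: [0.4732, -0.3077, 0.2967]
ee_rot: [3.141, 0.0, -1.536]
force: [-0.9, 0.5, 0.6]
width: 0.026
('red', 624.5, -208.4, 79.8, 50.4, 2.7, array([219.,  25.]))
```

View pics/w21.png

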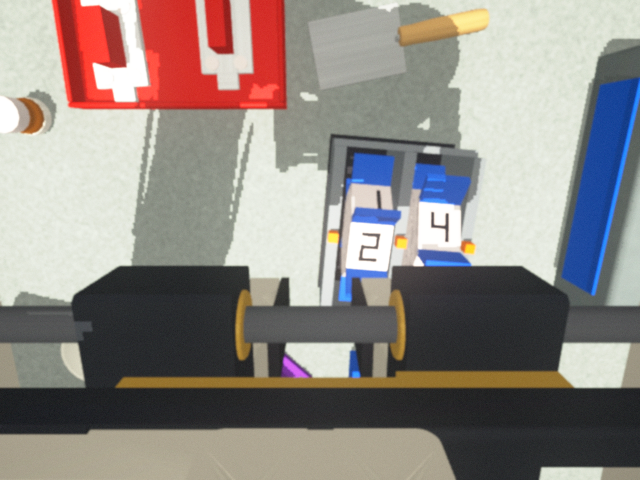

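Run:
```python
from h import *
f=grab('wrist')
im=f['pixels'][120:300,310:490]; save('w22c',cv2.resize(im,None,fx=3.3,fy=3.3,interpolation=2))
h=cv2.cvtColor(f['pixels'],cv2.COLOR_RGB2HSV)
m=((h[...,0]>8)&(h[...,0]<22)&(h[...,1]>170)&(h[...,2]>150)).astype(np.uint8)
n,l,st,c=cv2.connectedComponentsWithStats(m)
for i in range(1,n):
    if st[i,4]>15: print(st[i],c[i].round(1),onplane(f,c[i],.112).round(4))
```

```text
[ 21  99  20  34 194] [ 34.1 117.3] [ 0.5473 -0.0822  0.112 ]
[330 232   9   5  19] [334.2 233. ] [ 0.4631 -0.319   0.112 ]
[396 237  10   9  30] [399.1 239.7] [ 0.4593 -0.3737  0.112 ]
[462 242  12  11  58] [465.6 245.7] [ 0.456  -0.4301  0.112 ]
[237 301   6  28  82] [239.3 314.2] [ 0.3864 -0.2386  0.112 ]
[236 333   8  26 118] [239.2 345.6] [ 0.3556 -0.2379  0.112 ]
[397 333   7  26  84] [400.7 347.3] [ 0.359  -0.3838  0.112 ]
[396 373  13  13  64] [401.3 379.7] [ 0.3258 -0.3873  0.112 ]
[422 373  15  11  65] [428.2 377.2] [ 0.3292 -0.4118  0.112 ]
[405 375  18  11  55] [413.8 380.3] [ 0.3256 -0.3989  0.112 ]
[120 379  30   7  73] [134.2 382.1] [ 0.3144 -0.14    0.112 ]
[165 379   7   6  17] [167.4 381.4] [ 0.3163 -0.1708  0.112 ]
[174 379   9   7  24] [177.9 382.6] [ 0.3153 -0.1805  0.112 ]
[185 379  21   7  48] [196.4 382.6] [ 0.3159 -0.1976  0.112 ]
[209 379  10   7  25] [213.4 381.1] [ 0.3181 -0.2135  0.112 ]
[219 379  19   7  55] [229.1 382.3] [ 0.3173 -0.228   0.112 ]
[240 379   9   7  19] [244.2 382.1] [ 0.318  -0.2419  0.112 ]
```

View pics/w22c.png

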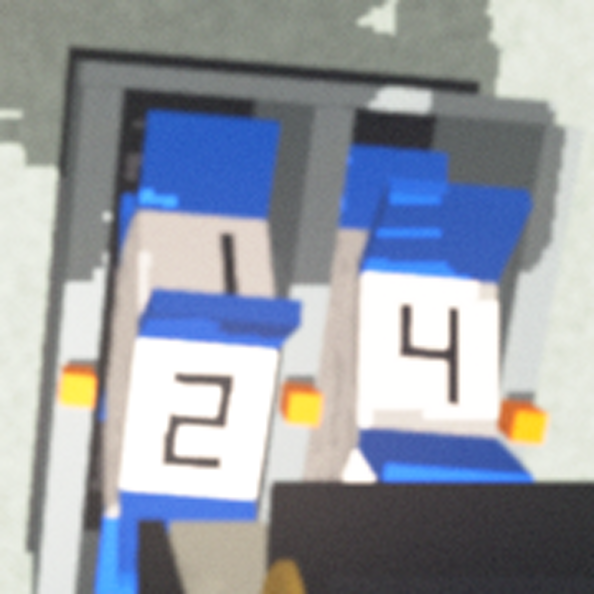

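```bash
cat >> h.py <<'E'
PC=np.array([.4577,-.3753]); PY=np.deg2rad(-2.8)
def wp(side,th,r,dy=0.,pc=None):
    ex=np.array([np.cos(PY),np.sin(PY)]); ey=np.array([-ex[1],ex[0]])
    pc=PC if pc is None else pc
    p=pc+ey*((.028 if side=='L' else -.028)+dy)+ex*r*np.sin(th)
    return np.array([p[0],p[1],.08+r*np.cos(th)])
E
python3 - <<'E'
from h import *
f=grab('wrist')
o=lambda u,v:(310+u/3.3,120+v/3.3)
for u,v in[(78,385),(301,403),(524,422)]: print(onplane(f,o(u,v),.111).round(4))
# fin edges: left wheel fin tip (far edge) mid
for side,(u,v),n in [('L',(225,296),'fin12 tip'),('L',(212,115),'fin01 tip'),('R',(455,190),'fin34 tip'),('R',(450,435),'fin45 tip')]:
    best=min(np.arange(-1.6,1.6,.01),key=lambda t:abs(proj(f,wp(side,t,.07))[1]-o(u,v)[1]))
    print(n,side,round(np.rad2deg(best),1),proj(f,wp(side,best,.07)).round(1),np.round(o(u,v),1))
E
```

```text
[ 0.4598 -0.3186  0.111 ]
[ 0.4571 -0.3757  0.111 ]
[ 0.4541 -0.4333  0.111 ]
fin12 tip L 25.8 [377.6 210. ] [378.2 209.7]
fin01 tip L 78.5 [374.8 154.8] [374.2 154.8]
fin34 tip R 54.4 [448.6 177.6] [447.9 177.6]
fin45 tip R 4.0 [449.3 251.7] [446.4 251.8]
```

```bash
python3 -m jog '[[[-0.01,-0.004,0,0,0,-0.184,0],[-0.01,-0.004,0,0,0,-0.184,0],[-0.01,-0.004,0,0,0,-0.184,0],[-0.01,-0.004,0,0,0,-0.184,0],[-0.01,-0.004,0,0,0,-0.184,0],[-0.01,-0.004,0,0,0,-0.184,0],[-0.01,-0.004,0,0,0,-0.184,0],[-0.01,-0.004,0,0,0,-0.184,0],[-0.0096,-0.0043,0,0,0,-0.1825,0],[0,0,0,0,0,0,0],[0,0,0,0,0,0,0]]]' 20
python3 m2.py w23
```

```text
t: 33.58
eef_pos: [0.3841, -0.3437, 0.2969]
ee_rot: [-3.142, 0.0, 3.098]
force: [0.6, -0.1, 0.4]
width: 0.0002
('red', 666.5, -175.0, 137.7, 88.1, 2.5, array([ 92., 360.]))
```

View pics/w23.png

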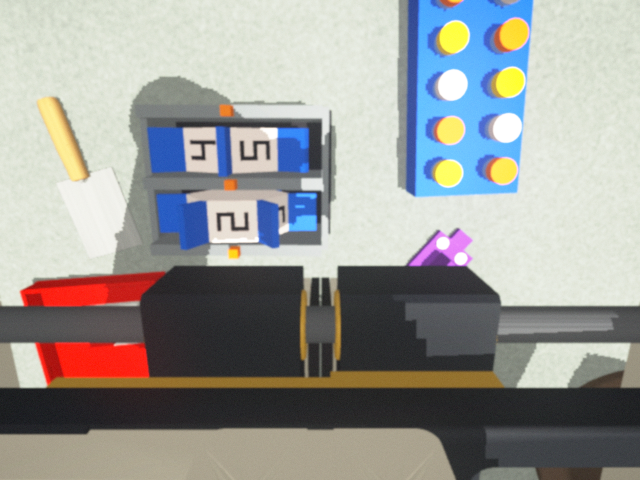

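```bash
python3 - <<'E'
from h import *
f=grab('wrist')
h=cv2.cvtColor(f['pixels'],cv2.COLOR_RGB2HSV)
m=((h[...,0]>5)&(h[...,0]<22)&(h[...,1]>150)&(h[...,2]>130)).astype(np.uint8)
n,l,st,c=cv2.connectedComponentsWithStats(m)
for i in range(1,n):
    if st[i,4]>30 and c[i][0]<300 and c[i][1]<270: print(st[i],c[i].round(1),onplane(f,c[i],.110).round(4))
E
python3 -m jog '[[[0,0,-0.05,0,0,0,0],[0,0,-0.05,0,0,0,0],[0,0,-0.03,0,0,0,0],[0,0,-0.0174,0,0,0,0],[0,0,0,0,0,0,0]]]' 20
```

```text
[220 105  13  12 138] [225.8 110.2] [ 0.453  -0.4341  0.11  ]
[224 180  13  10 123] [230.1 184.5] [ 0.4555 -0.3766  0.11  ]
[229 246  11  12  62] [235.2 249.7] [ 0.4569 -0.3213  0.11  ]
t: 34.3
eef_pos: [0.3831, -0.3436, 0.1481]
ee_rot: [3.141, -0.003, 3.095]
force: [0.2, 0.3, 0.2]
width: 0.0008
```

```bash
python3 -m jog '[[[0.01,-0.0005,0.002,0,0,0,0],[0.01,-0.0005,0,0,0,0,0],[0.01,-0.0005,0,0,0,0,0],[0.01,-0.0005,0,0,0,0,0],[0.01,-0.0005,0,0,0,0,0],[0.01,-0.0004,0,0,0,0,0],[0.01,-0.0004,0,0,0,0,0],[0,0,0,0,0,0,0],[0,0,0,0,0,0,0]]]' 20
python3 m2.py w24
python3 - <<'E'
from h import *
f=grab('side'); save('s24',cv2.resize(f['pixels'][280:460,320:520],None,fx=3.5,fy=3.5,interpolation=2))
E
```

```text
t: 35.42
eef_pos: [0.4542, -0.3474, 0.1514]
ee_rot: [-3.141, 0.001, 3.094]
force: [-0.0, -0.4, -0.2]
width: 0.0007
```

View pics/w24.png

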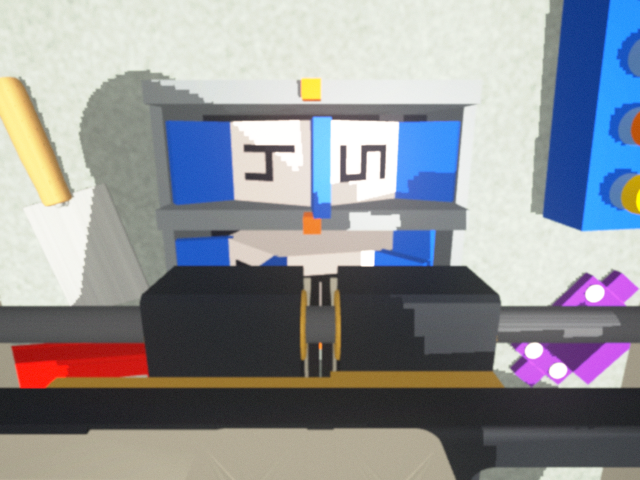

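View pics/s24.png

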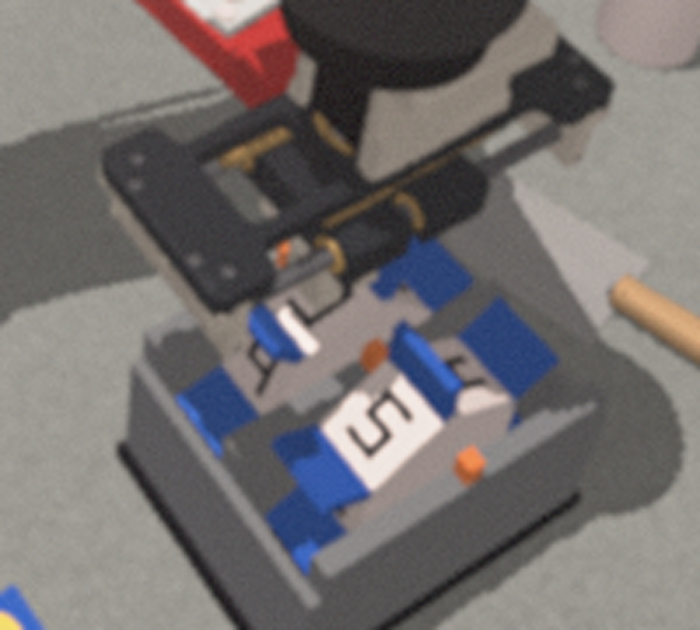

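```bash
python3 -m jog '[[[0.003,0,0,0,0,0,0],[0,0,0,0,0,0,0],[0,0,0.035,0,0,0,0],[-0.04,0.002,0,0,0,0,0],[-0.036,0.0017,0,0,0,0,0],[0,0,-0.02,0,0,0,0],[0,0,-0.015,0,0,0,0],[0,0,0,0,0,0,0],[0.015,-0.0007,0,0,0,0,0],[0.01,-0.0005,0,0,0,0,0],[0.01,-0.0005,0,0,0,0,0],[0.01,-0.0005,0,0,0,0,0],[0.01,-0.0005,0,0,0,0,0],[0.01,-0.0004,0,0,0,0,0],[0.005,-0.0002,0,0,0,0,0],[0.003,-0.0002,0,0,0,0,0],[0,0,0,0,0,0,0],[0,0,0,0,0,0,0]]]' 20
python3 m2.py w25
```

```text
t: 37.78
eef_pos: [0.454, -0.3471, 0.1514]
ee_rot: [3.142, 0.001, 3.093]
force: [0.3, 0.5, 0.4]
width: 0.0006
```

View pics/w25.png

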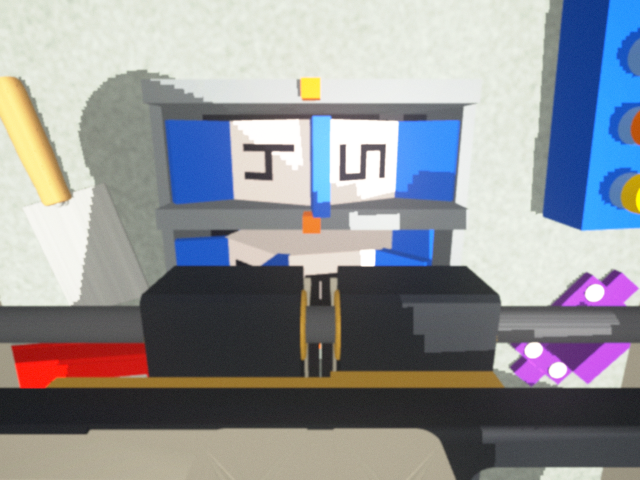

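```bash
python3 -m jog '[[[0.003,0,0,0,0,0,0],[0,0,0,0,0,0,0],[0,0,0.035,0,0,0,0],[0,0.03,0.06,0,0,0,0],[0,0.03,0.06,0,0,0,0],[0,0.03,0.0,0,0,0,0],[0,0,0,0,0,0,0],[0,0,0,0,0,0,0]]]' 20
python3 m2.py w26
```

```text
t: 38.83
eef_pos: [0.4569, -0.2613, 0.2983]
ee_rot: [-3.141, 0.001, 3.094]
force: [0.0, 0.6, 0.3]
width: 0.0002
```

View pics/w26.png

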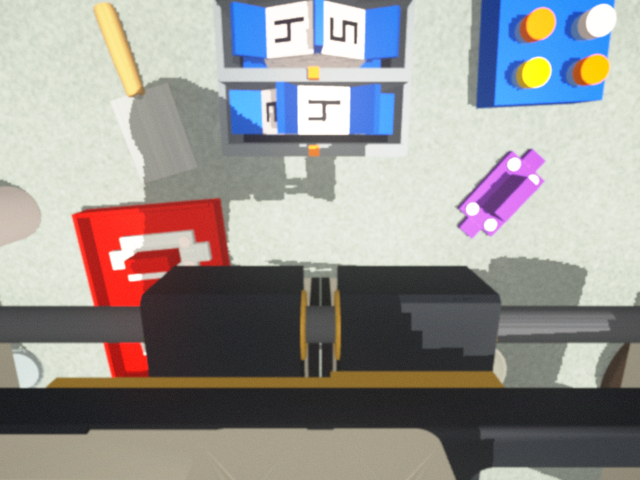

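Run:
```python
from h import *
f=grab('wrist')
save('w26c',cv2.resize(f['pixels'][0:170,210:420],None,fx=3.8,fy=3.5,interpolation=2))
for q in (4.0,4.1,4.189):
  for k in(-1,0): 
    t=(q+.5236)%1.0472+k*1.0472
    print(q,round(t,2),[proj(f,wp('L',t,r,0,np.array([.4563,-.376]))).round(1) for r in(.046,.07)])
```

```text
4.0 -0.71 [array([351.8, 111.1]), array([375.4, 109.6])]
4.0 0.33 [array([292.3, 110.4]), array([278.7, 108.3])]
4.1 -0.61 [array([347.3, 110.9]), array([368.5, 109.2])]
4.1 0.43 [array([286.8, 110.6]), array([269.8, 108.5])]
4.189 -0.52 [array([343. , 110.7]), array([361.7, 108.9])]
4.189 0.52 [array([282.2, 110.7]), array([262.4, 108.8])]
```

View pics/w26c.png

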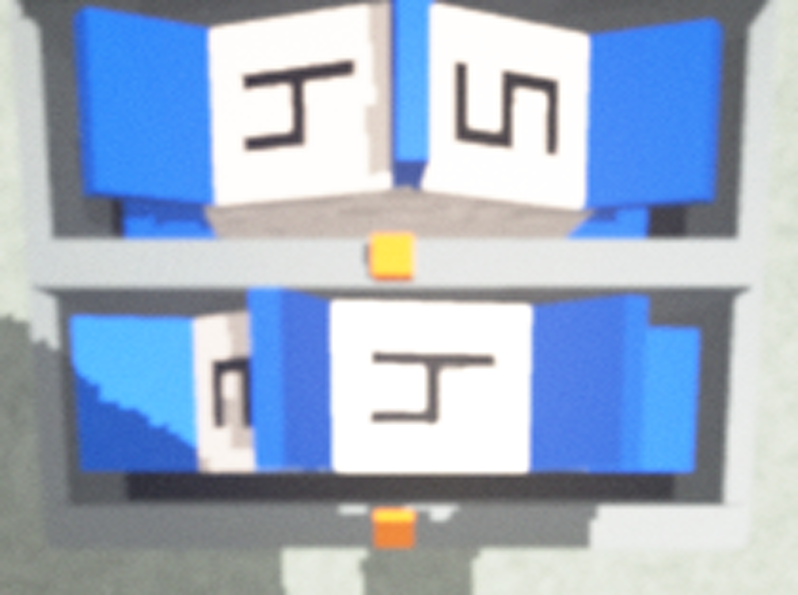

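```bash
python3 -m jog '[[[-0.007,-0.043,0,0,0,0,0],[0,-0.0434,-0.04,0,0,0,0],[0,0,-0.04,0,0,0,0],[0,0,-0.04,0,0,0,0],[0,0,-0.027,0,0,0,0],[0,0,0,0,0,0,0],[0.006,0,0,0,0,0,0],[0.006,0,0,0,0,0,0],[0.003,-0.0005,0,0,0,0,0],[0.002,0,0,0,0,0,0],[0,0,0,0,0,0,0],[0,0,0,0,0,0,0]]]' 20
python3 -m jog '[[[-0.004,0,0,0,0,0,0],[0,0,0.035,0,0,0,0],[0,0.03,0.06,0,0,0,0],[0,0.03,0.052,0,0,0,0],[0,0.026,0.0,0,0,0,0],[0,0,0,0,0,0,0],[0,0,0,0,0,0,0]]]' 20
cat > fin.py <<'E'
from h import *
import sys
f=grab('wrist'); x,y,w,h=map(int,sys.argv[2:6])
s=min(790/w,590/h)
save(sys.argv[1],cv2.resize(f['pixels'][y:y+h,x:x+w],None,fx=s,fy=s,interpolation=2)); print('scale',s)
E
python3 fin.py w27c 210 0 210 155
```

```text
t: 40.42
eef_pos: [0.4668, -0.3482, 0.1514]
ee_rot: [-3.142, 0.001, 3.093]
force: [-1.2, -0.1, -0.7]
width: 0.0006
t: 41.3
eef_pos: [0.4627, -0.2644, 0.2941]
ee_rot: [-3.141, 0.0, 3.094]
force: [0.3, -0.2, 0.3]
width: 0.0005
scale 3.761904761904762
```

View pics/w27c.png

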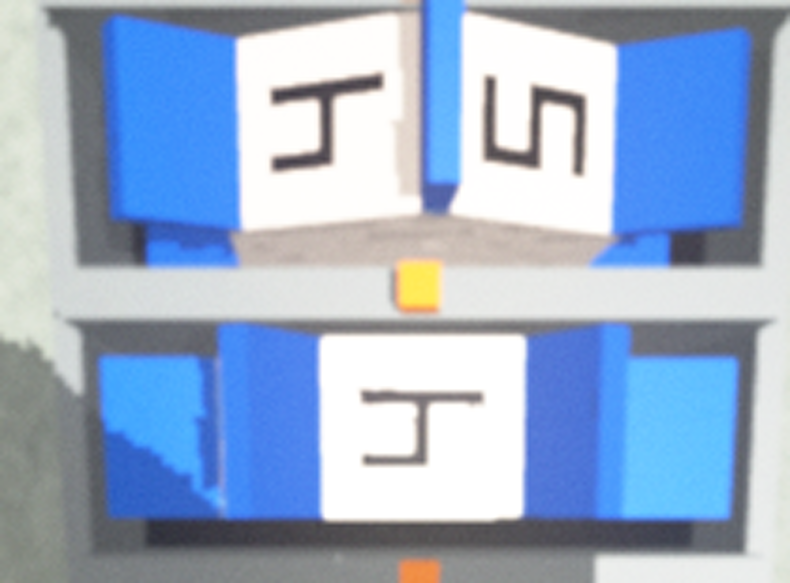

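```bash
python3 -m jog '[[[0.011,-0.05,0,0,0,0,0],[0.011,-0.05,0,0,0,0,0],[0,-0.041,-0.03,0,0,0,0],[0,0,-0.05,0,0,0,0],[0,0,-0.04,0,0,0,0],[0,0,-0.0236,0,0,0,0],[0,0,0,0,0,0,0],[-0.008,0.0004,0,0,0,0,0],[-0.01,0.0005,0,0,0,0,0],[-0.01,0.0005,0,0,0,0,0],[-0.008,0.0004,0,0,0,0,0],[-0.003,0,0,0,0,0,0],[0,0,0,0,0,0,0],[0,0,0,0,0,0,0]]]' 20
python3 m2.py w28
```

```text
t: 43.1
eef_pos: [0.4454, -0.4035, 0.1506]
ee_rot: [-3.142, -0.001, 3.094]
force: [0.3, -0.6, 1.6]
width: 0.0003
```

View pics/w28.png

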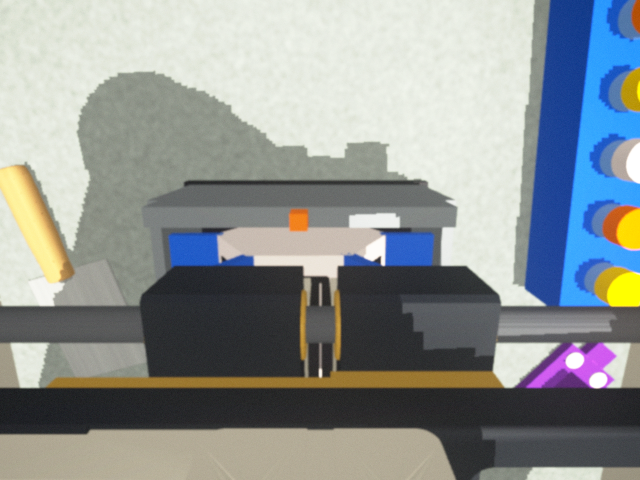

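```bash
python3 -m jog '[[[0.003,0,0,0,0,0,0],[0,0,0.035,0,0,0,0],[0.035,-0.0017,0,0,0,0,0],[0.034,-0.0017,0,0,0,0,0],[0,0,-0.02,0,0,0,0],[0,0,-0.015,0,0,0,0],[0,0,0,0,0,0,0],[-0.012,0.0006,0,0,0,0,0],[-0.01,0.0005,0,0,0,0,0],[-0.01,0.0005,0,0,0,0,0],[-0.01,0.0005,0,0,0,0,0],[-0.01,0.0005,0,0,0,0,0],[-0.01,0.0004,0,0,0,0,0],[-0.007,0.0004,0,0,0,0,0],[-0.003,0,0,0,0,0,0],[0,0,0,0,0,0,0]]]' 20
python3 -m jog '[[[0.003,0,0,0,0,0,0],[0,0,0.035,0,0,0,0],[0.035,-0.0017,0,0,0,0,0],[0.034,-0.0017,0,0,0,0,0],[0,0,-0.02,0,0,0,0],[0,0,-0.015,0,0,0,0],[0,0,0,0,0,0,0],[-0.012,0.0006,0,0,0,0,0],[-0.01,0.0005,0,0,0,0,0],[-0.01,0.0005,0,0,0,0,0],[-0.01,0.0005,0,0,0,0,0],[-0.01,0.0005,0,0,0,0,0],[-0.01,0.0004,0,0,0,0,0],[-0.007,0.0004,0,0,0,0,0],[-0.002,0,0,0,0,0,0],[0,0,0,0,0,0,0]]]' 20
python3 -m jog '[[[0.004,0,0,0,0,0,0],[0,0,0.035,0,0,0,0],[0.004,0.05,0.055,0,0,0,0],[0.005,0.05,0.055,0,0,0,0],[0,0.02,0.0,0,0,0,0],[0,0,0,0,0,0,0],[0,0,0,0,0,0,0]]]' 20
python3 m2.py w29
python3 fin.py w29c 210 30 210 155
```

```text
t: 45.15
eef_pos: [0.445, -0.4033, 0.1503]
ee_rot: [3.141, -0.001, 3.093]
force: [0.1, -0.4, 0.1]
width: 0.0004
t: 47.15
eef_pos: [0.4461, -0.4033, 0.1504]
ee_rot: [3.141, -0.001, 3.093]
force: [0.7, -0.5, 0.5]
width: 0.0005
t: 48.02
eef_pos: [0.4578, -0.2996, 0.2769]
ee_rot: [3.141, -0.002, 3.094]
force: [-0.2, -0.5, -0.1]
width: 0.0004
('red', 662.2, -212.8, 70.2, 38.4, 3.0, array([133., 299.]))
('red', 706.0, -145.4, 89.7, 86.8, 5.0, array([119., 359.]))
scale 3.761904761904762
```

View pics/w29.png

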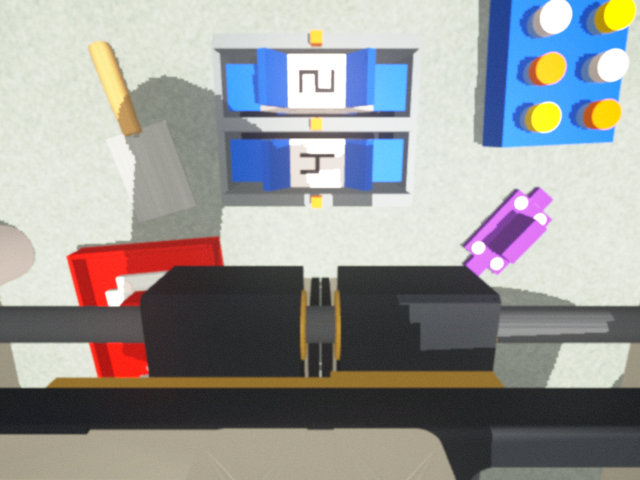

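View pics/w29c.png

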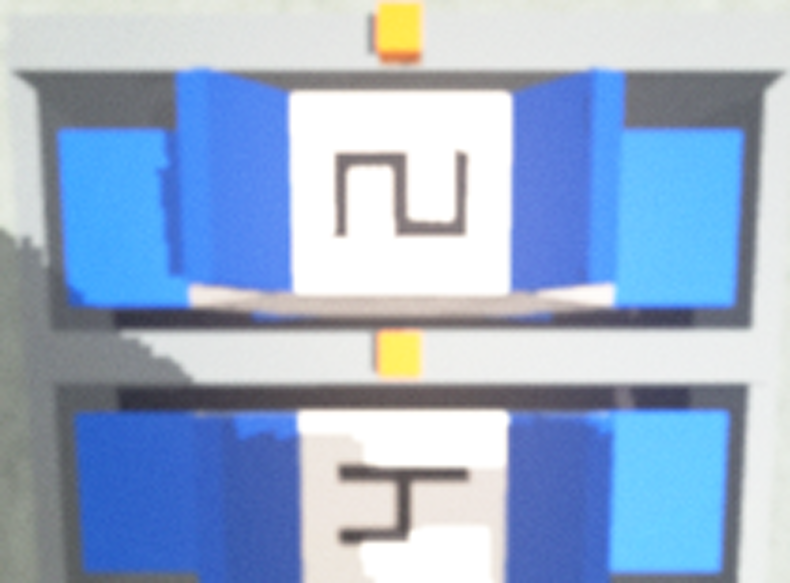

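```bash
python3 -m jog '[[[0,0.03,0.04,0,0,0.15,0],[0,0.05,0.04,0,0,0.18,0],[0,0.055,0.04,0,0,0.18,0],[0,0.055,0,0,0,0.18,0],[0,0.055,0,0,0,0.18,0],[0,0.055,0,0,0,0.18,0],[0,0.055,0,0,0,0.18,0],[0,0.055,0,0,0,0.18,0],[0,0.055,0,0,0,0.15,0],[0,0.055,0,0,0,0,0],[0,0,0,0,0,0,0],[0,0,0,0,0,0,0]]]' 20
python3 m2.py w30
python3 - <<'E'
from h import *
f=grab('side'); save('s30',f['pixels']); save('s30c',cv2.resize(f['pixels'][230:460,340:520],None,fx=2.6,fy=2.6,interpolation=2))
f=grab('scene'); save('sc30',cv2.resize(f['pixels'][200:380,60:500],None,fx=1.8,fy=1.8,interpolation=2))
E
```

```text
t: 49.62
eef_pos: [0.4585, 0.2146, 0.3929]
ee_rot: [3.14, -0.002, -1.63]
force: [-0.5, 0.8, 0.4]
width: 0.0003
('green', 527.0, 296.5, 252.2, 141.1, 80.3, array([256.,  88.]))
('green', 533.6, 380.0, 125.9, 60.7, -9.8, array([183., 137.]))
('green', 520.4, 300.2, 128.3, 53.8, -12.5, array([249., 145.]))
('green', 496.4, 222.2, 107.0, 51.3, -12.7, array([313., 153.]))
('green', 513.1, 298.5, 252.0, 140.1, 80.2, array([250., 198.]))
```

View pics/w30.png

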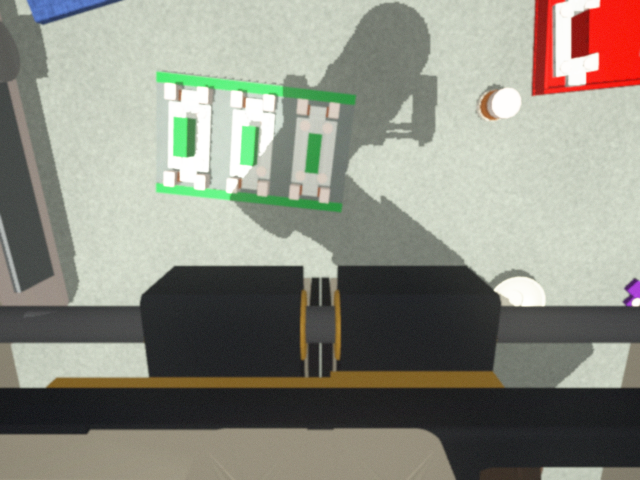

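View pics/s30.png

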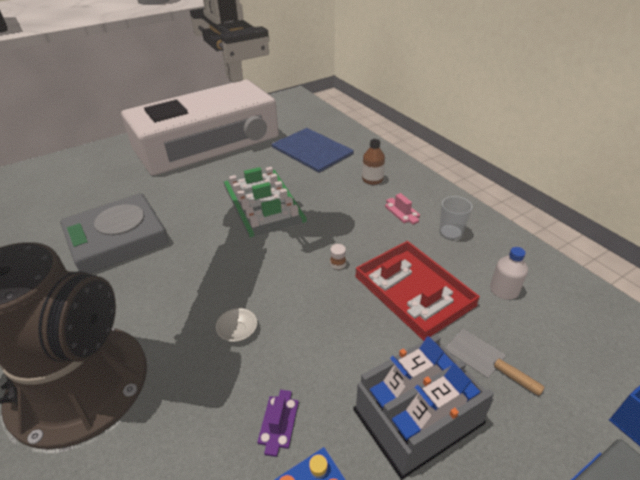

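View pics/s30c.png

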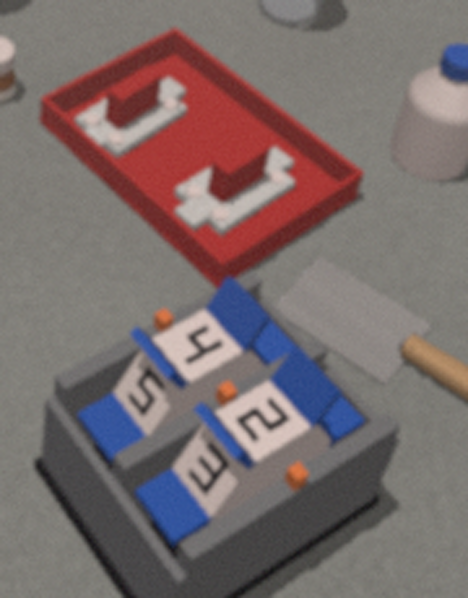

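View pics/sc30.png

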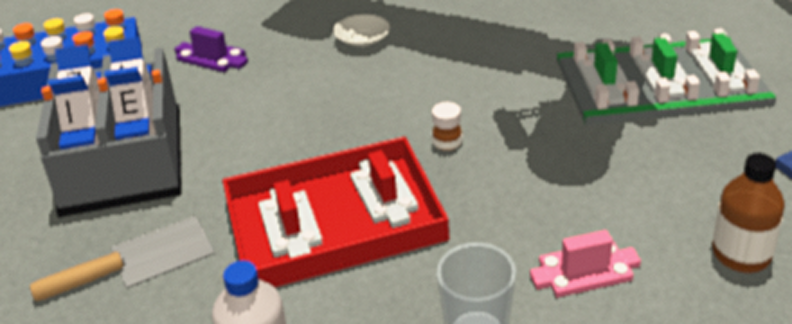

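```bash
python3 fin.py w31c 140 60 230 160
python3 - <<'E'
from h import *
f=grab('scene'); save('sc31',cv2.resize(f['pixels'][205:280,360:500],None,fx=5.5,fy=5.5,interpolation=2))
E
```

```text
scale 3.4347826086956523
```

View pics/w31c.png

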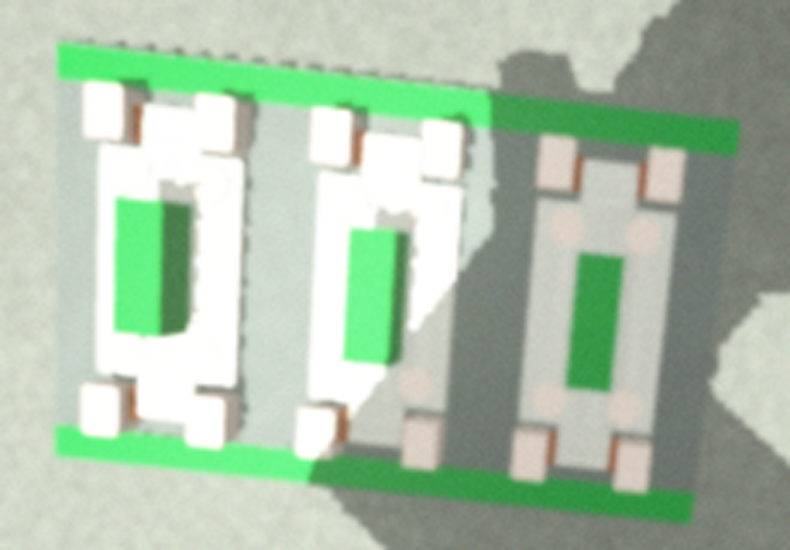

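View pics/sc31.png

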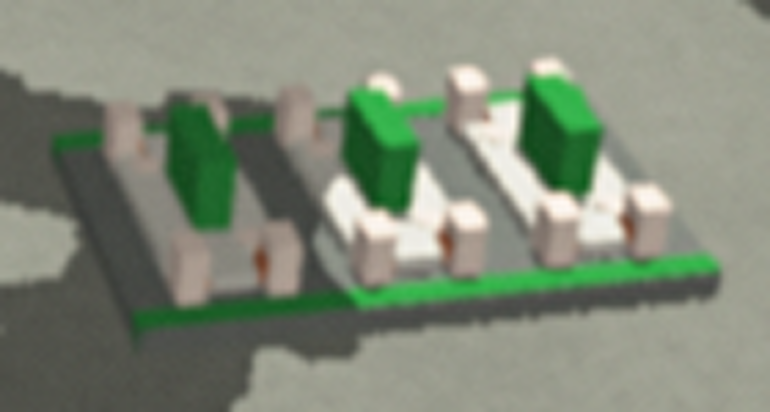

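```bash
python3 -c "
from station import job_done
print(job_done())"
```

```text
the job is handed in; nothing more can be done
None
```

The job is done and handed in at about 50 s of the 200 s allowed. No verdict came back.

- **Green carriers:** All three are in the dock, one per bay. Each was pressed down with 20 to 35 N until the tool height matched the bay floor to within about 0.5 mm. The close-ups show the ears between the clips with no slip in the grip.
- **Red carriers:** Both lie flat and side by side in the red tray, with ribs along x.
- **Thumbwheels:** The left shows 4 and the right shows 2. Measured against the index marks, both sit about 1° towards the robot. I left that, since it is close to the calibration error. The first push of the left wheel stopped about 11° short, so I pushed it again and rechecked it.
- **Everything else:** In the last pictures the jar, spatula and look-alike carriers appear where they started. I saw no carrier knocked aside and no slackening of the grip.

I did not press the seated carriers a second time after letting go. That they stayed seated rests on the press readings and the final pictures.

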